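# Put the breaker away in the lidded stock chest with a folding stay

## Robot

A 6-joint arm with a two-finger parallel gripper is mounted at the origin on the work surface. World frame = base frame: x ahead of the robot, y to its left, z up, the work surface at z = 0. Lengths are in m, angles in rad, forces in N, time in s.
With the tool pointing down it reaches from about 0.375 to 0.9 m from the base axis. Payload 3.1 kg.
Tool frame: the origin (TCP) lies at the very end of the fingers, on their centre line; the grasp point (between the pads) lies 19 mm behind it; z points along the fingers, y is the direction in which the jaws open and shut (so a half turn about z gives the same grasp; the last joint's range is limited). The gripper opens to 87 mm and grips with 3 to 60 N. Pads are 19 mm wide; open, the fingers measure 117 mm over their backs; the gripper's body (75 mm by 190 mm) begins 51 mm behind the grasp point.
Start: joints at [-1.28, 0.527, 1.433, -0, 1.181, -0.178], TCP at [0.283, -0.557, 0.223] pointing down, gripper open.
Joint ranges: [-3.08, 3.08], [-0.75, 2.2], [0.22, 2.44], [-1.43, 4.57], [0, 2.65], [-2.85, 2.85]. Speed limits (rad/s): [2.79, 2.79, 3.14, 3.14, 3.14, 3.14].

## Interface

Orientations are given as a unit quaternion [x, y, z, w].
In Python, from rig import robot, optics gives the robot as it stands.
- The arm moves only by the shell command python3 -m inch 'ROWS' [FORCE]. ROWS is JSON, a list of rows, each an object of numbers: "ax", "ay", "az": the turn, a rotation vector about the tool's x, y, z in rad; "dx", "dy", "dz": the shift along the tool's x, y, z in mm; "gripper": the opening in per cent of the stroke, from 0 (shut) to 100 (fully open). In form: [{"ax": .., "ay": .., "az": .., "dx": .., "dy": .., "dz": .., "gripper": ..}, ...]. A call has 1 to 8 rows; each row shifts and turns the commanded pose from where the row before left it, along the tool's axes as they then stand; what a row does not reach is not made up. A row lasts 1/10 s, in which the tool goes at most 50 mm and 8.59 degrees, less where a joint would pass 70% of its speed; a pose out of reach is approached as far as the arm can. A call with a gripper value outside its range is refused whole. The fingers move at their own pace and stop on an object; FORCE is the grip in N (left out, the last holds). Time passes only in rows, so rows that do not move let the fingers close. It gives the time, the measured TCP pose, the force and the opening at its end, in the units of the state.
- robot.get_obs(): the state, without advancing time (a new reading comes with each control period).
- optics.camera(name): name is "scene" or "top" or "wrist"; returns a dict with "img" (400x640x3 uint8, red, green, blue), "depth" (400x640 float32, m along the optical axis (not along the pixel's ray), 0 where there is no reading), "camera_matrix" (3x3 intrinsics, pixels), "position" and "attitude" of the camera in the world. Camera axes: x right, y up, looking along -z (the intrinsics and any distortion apply to the point x, -y, -z); pixel columns grow to the right and rows downward; lengths in m; the calibration is good to about 2 mm. A picture is of the moment at which its call begins.
- robot.hand_in(): hands the job in, once; it reports no verdict.
The state is a dict: "time": time; "q": joint angles; "joint_velocities": joint speeds; "joint_torque": joint torques, N m; "position": TCP position; "tool_rot": TCP orientation; "ft_force": force on the tool from outside, world axes, zero at the start; "moment": the same for the moment, N m; "grip_width": finger opening in m.
Only numpy, scipy, OpenCV 4.12 (cv2) and the standard library are available. Lean on these libraries where they do the work, as an engineer would, in place of code of your own. Each camera call takes 0.05 s, during which the arm holds its last target.

## Task

Put the loose white circuit breaker away in the stock chest: raise the chest's lid, lock its folding stay straight so that the lid is propped without you, and set the breaker down upright inside, without dropping it, in the clear space in front of the stock cartons. Then break the stay's knee and lower the lid gently until it is fully shut; never let the lid drop, and leave everything else where it is.

Things in the scene. Friction and masses are not known exactly. Their poses are not given: they have to be found in the camera images.
- chest: Grey steel stock chest, fixed; outer 200 (x) by 200 (y) by 90 high, walls and floor 5 thick, blue lid on top. Origin: centre of its underside; x points from the front (handle side) to the hinge side, z up; yaw varies. Two stock cartons stand inside along the hinge side, from x = +40 on; x = -95 to +40 is clear. The folding stay is outside the wall on its -y side.
- lid_hinge (a point): Middle of the lid's hinge line, which runs along the chest's y at chest x = +100, z = 90. The lid is 200 by 200 by 6 thick, about 0.6 kg; raising it takes about 5 N at the handle. Its hinge is stiff: unpropped, it stays where it is left above about 1.0 rad, but below about 0.6 rad it falls shut.
- lid (a joint): Angle of the blue lid (rad): 0 shut, grows as it opens. At 1.31 the stay is straight and the lid can go no higher; with the stay locked it reads about 1.30.
- lid_handle (a point): Middle of the lid's steel pull bar: round, 12 diameter, 108 long, parallel to the hinge, free to be pinched over its middle 90 (arms at both ends). It lies in the lid's plane, 48 beyond its front edge, and is 94 above the table when shut. At lid angle a it is 248 cos(a) in front of the hinge line (towards chest -x) and 248 sin(a) + 4 cos(a) above it.
- stay_knee (a joint): Knee angle of the two-link stay (links 67 each, lid edge to chest side wall), rad: 0 folded (lid shut), 2.00 links in line (dead centre), 2.25 at the over-centre stop (locked). It follows the lid. With the lid above about 1.2 rad, pushing the knee to the hinge side (chest +x) carries it (some 10 N) through dead centre to the stop; pulling it some 30 back to the front (chest -x) breaks it; much more drags the lid down.
- knee_knob (a point): On the axis of the red knob on the stay's knee, 52 outside the chest's side wall: a round peg, 16 diameter, along the chest's y, running from 22 to 74 outside that wall (chest -y side). With the stay straight it lies 39 in front of the hinge line and 51 above it; locked, it is about 8 farther to the hinge side.
- breaker: The loose white circuit breaker, 76 long (its x) by 46 wide (its y), 45 high at the ends and 55 in the middle 40 of its length, with a black toggle on top; about 0.22 kg. Origin: centre of its underside, z up. It stands upright on the table to the right of the chest, yaw varies.
- stock_a: Brown carton 45 by 75 by 60 high standing in the chest, hinge side, on the chest's +y side. Origin: centre of its underside. Leave alone.
- stock_b: White carton with an orange band, 45 by 70 by 55 high, standing in the chest, hinge side, on the chest's -y side. Origin: centre of its underside. Leave alone.
- junction_box: Grey round junction box, 70 diameter, 40 high, on the table. Origin: centre of its underside. Leave alone.
- tape_roll: Yellow tape roll lying flat, 80 outer diameter, 25 high. Origin: centre of its underside. Leave alone.
- carton_white: White carton with an orange band, 90 by 120 by 70 high, on the table. Origin: centre of its underside. Leave alone.
- driver: Screwdriver lying on the left of the table, about 200 long. Leave alone.
- carton_small: Brown carton 70 by 90 by 50 high on the left of the table. Origin: centre of its underside. Leave alone.
Not all that is in view belongs to the job. What is shaped like the breaker but red or turquoise is not meant.

How it is judged:
On the way, in this order (a step that is already met when the one before it is completed fails the run):
1. the lid is raised and its stay locked past dead centre, with the fingers off lid and stay (value of joint lid above 1.22 rad and value of joint stay_knee above 2.12 rad and contact force between the fingers and chest below 0.5 N), for 0.3 s.
2. the breaker stands upright inside the chest, let go, with the stay still locked (x of breaker in the frame of chest between -0.08 and 0.08 m and y of breaker in the frame of chest between -0.08 and 0.08 m and z of breaker in the frame of chest below 0.02 m and angle between breaker's own z axis and vertical below 0.2 rad and value of joint stay_knee above 2.12 rad and contact force between the fingers and breaker below 0.5 N and linear speed of breaker below 0.05 m/s), for 0.2 s.
3. the stay's knee is broken with the lid still up (value of joint stay_knee below 1.9 rad and value of joint lid above 0.7 rad).
At the end, for the whole second after the job is handed in: The lid is shut (within 0.05 rad, about 12 mm at the handle) with its stay folded, and the breaker stands upright (within 0.2 rad) on the floor of the chest, at rest (x of breaker in the frame of chest between -0.08 and 0.08 m and y of breaker in the frame of chest between -0.08 and 0.08 m and z of breaker in the frame of chest below 0.02 m and angle between breaker's own z axis and vertical below 0.2 rad and value of joint lid below 0.05 rad and value of joint stay_knee below 0.3 rad and linear speed of breaker below 0.03 m/s); the robot touches nothing.
It fails at once if the lid drops (falls faster than 2 rad/s) (velocity of joint lid below -2 rad/s).
It fails at once if the breaker is dropped (faster than 0.8 m/s while not held) (linear speed of breaker above 0.8 m/s and contact force between the fingers and breaker below 0.3 N).
It fails at once if another thing on the table or in the chest is moved by more than 25 mm (distance of any of stock_a, stock_b, junction_box, tape_roll, carton_white, driver, carton_small from where it was at the start of the episode above 0.025 m).
It also fails if it takes over 72 s, if anything falls off the work surface, if the arm or the gripper's body presses on something with over 40 N, if the wrist force passes 120 N, or if a joint passes its speed limit or range.

## Working session

There is one attempt and no reset: what is moved stays moved. The work goes in short steps, Python scripts to look and compute and a shell command to move; the robot and the scene stay as the last step left them, time stands still between calls to the robot, and variables do not carry over. Pictures are saved under pics/ and viewed, and the job is handed in when it is done.

```bash
ls -la; mkdir -p pics; cat > h.py <<'E'
import numpy as np, cv2
from rig import robot, optics
from scipy.spatial.transform import Rotation as R
def snap(name, fn):
    c=optics.camera(name); cv2.imwrite('pics/'+fn, c['img'][:,:,::-1]); return c
def cloud(c):
    d=c['depth']; K=np.array(c['camera_matrix']); v,u=np.mgrid[0:d.shape[0],0:d.shape[1]]
    x=(u-K[0,2])/K[0,0]*d; y=(v-K[1,2])/K[1,1]*d
    P=np.stack([x,-y,-d],-1)
    a=np.array(c['attitude']); Rm=R.from_quat(a).as_matrix() if a.size==4 else a
    return P@Rm.T+np.array(c['position'])
E
python3 - <<'E'
from h import *
for n in ['scene','top','wrist']:
    c=snap(n,n+'0.png'); print(n,{k:np.round(v,3).tolist() for k,v in c.items() if k not in('img','depth')})
    np.savez('pics/'+n+'0.npz',**{k:v for k,v in c.items()})
print(robot.get_obs())
E
```

```text
total 12
drwxr-xr-x  3 agent agent 4096 Dec  7 14:56 .
drwxr-xr-x 23 root  root  4096 Dec  7 14:56 ..
drwxr-xr-x  2 agent agent 4096 Dec  7 14:56 pics
scene {'camera_matrix': [[389.536, 0.0, 317.618], [0.0, 389.536, 203.835], [0.0, 0.0, 1.0]], 'position': [1.157, 0.615, 1.03], 'attitude': [0.128, 0.349, 0.866, 0.334]}
top {'camera_matrix': [[470.568, 0.0, 317.268], [0.0, 470.568, 198.984], [0.0, 0.0, 1.0]], 'position': [0.396, -0.068, 1.548], 'attitude': [-0.031, 0.032, 0.715, -0.697]}
wrist {'camera_matrix': [[337.023, 0.0, 320.539], [0.0, 337.023, 197.048], [0.0, 0.0, 1.0]], 'position': [0.357, -0.52, 0.384], 'attitude': [-0.126, 0.079, -0.517, 0.843]}
{'time': 0.15, 'q': array([-1.27951150e+00,  5.28288310e-01,  1.43359224e+00, -1.86920344e-05,
        1.18142546e+00, -1.78520681e-01]), 'joint_velocities': array([ 0.00090814, -0.00339021, -0.0037141 ,  0.00039113, -0.00061736,
       -0.00111471]), 'joint_torque': array([ 8.83141111e-04, -4.40430880e+01, -1.76841849e+01,  6.33293297e-02,
        5.52596105e-02, -1.16461224e-04]), 'position': array([ 0.28279111, -0.55673182,  0.22177952]), 'tool_rot': array([ 9.72535796e-01,  2.32751783e-01, -5.69053649e-05, -8.54829601e-04]), 'ft_force': array([-0.21062044,  0.97736597,  0.12329965]), 'moment': array([ 0.0554227 , -0.0453027 ,  0.03954333]), 'grip_width': 0.08696146804187055}
```

View pics/scene0.png

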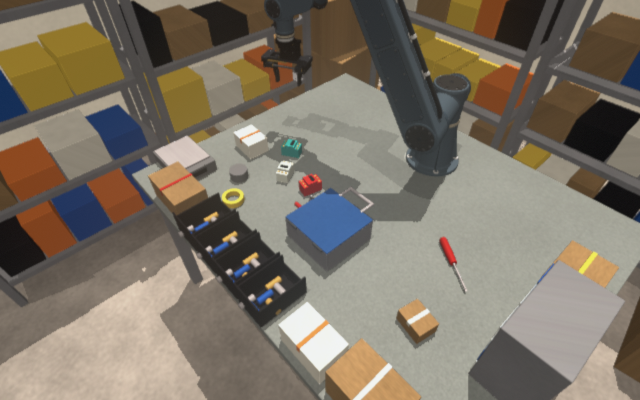

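View pics/top0.png

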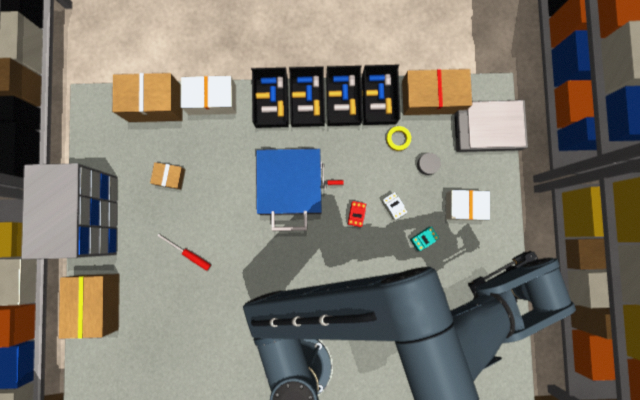

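View pics/wrist0.png

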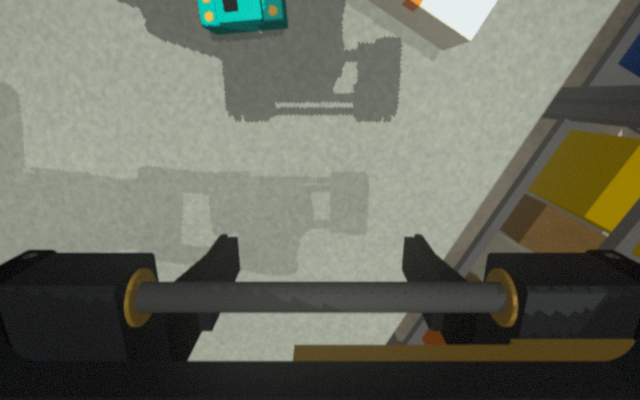

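The top view shows the blue lid at about (256-322, 149-213), its handle at (290, 225) towards the robot, the knob at (335, 182), the white breaker at (395, 206), and the red and turquoise decoys beside it. Next I measure these.

```bash
cat > m.py <<'E'
from h import *
c=dict(np.load('pics/top0.npz')); P=cloud(c); hsv=cv2.cvtColor(c['img'],cv2.COLOR_RGB2HSV)
def rect(mask):
    pts=P[mask][:,:2].astype(np.float32); (cx,cy),(w,h),a=cv2.minAreaRect(pts*1000); return np.round([cx,cy,w,h,a],1), np.round(np.median(P[mask][:,2]),4), mask.sum()
v,u=np.mgrid[0:400,0:640]
lid=(hsv[...,0]>100)&(hsv[...,0]<125)&(hsv[...,1]>120)&(u>245)&(u<330)&(v>140)&(v<220)
print('lid',rect(lid&(abs(P[...,2]-np.median(P[lid][:,2]))<.01)))
kn=((hsv[...,0]<8)|(hsv[...,0]>172))&(hsv[...,1]>150)&(u>322)&(u<347)&(v>170)&(v<195)
print('knob',rect(kn), P[kn].min(0),P[kn].max(0))
br=(u>375)&(u<415)&(v>185)&(v<225)&(P[...,2]>.03)
print('breaker',rect(br),P[br][:,2].max())
hd=(u>265)&(u<315)&(v>215)&(v<236)&(P[...,2]>.075)
print('handle',rect(hd)); 
print('table',np.median(P[180:250,100:240,2]), np.median(P[300:330,120:200,2]))
E
python3 m.py; python3 - <<'E'
import cv2
i=cv2.imread('pics/top0.png')[130:270,240:500]
cv2.imwrite('pics/z0.png',cv2.resize(i,None,fx=3,fy=3,interpolation=cv2.INTER_CUBIC))
E
```

```text
lid (array([586.6,  13.9, 196.6, 198.5,  88.9]), np.float64(0.0965), np.int64(4000))
knob (array([502. , -92.5,  48.3, 211.9,  64.3]), np.float64(0.035), np.int64(77)) [ 0.39607215 -0.15801961 -0.0060502 ] [ 0.59208935 -0.06839745  1.54759951]
breaker (array([ 441.3, -213.9,   75.6,  297.1,   30.2]), np.float64(0.0508), np.int64(368)) 1.5475995076138818
handle (array([448.4,  -4.2, 151.5,  66.9,  74.6]), np.float64(0.0991), np.int64(199))
table 0.000955685497126213 0.00021014736806579393
```

View pics/z0.png

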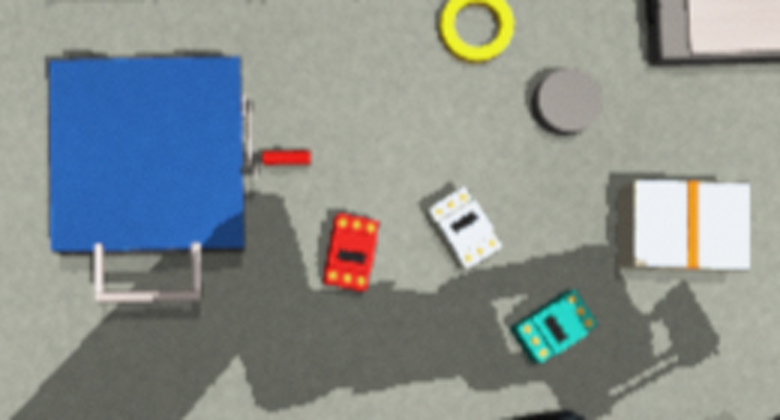

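```bash
sed -i 's/^v,u=.*/v,u=np.mgrid[0:400,0:640]; P[c["depth"]==0]=np.nan; P[P[...,2]>.5]=np.nan/' m.py
cat >> m.py <<'E'
print('---')
l=lid&(abs(P[...,2]-.0965)<.006)
box=cv2.boxPoints(cv2.minAreaRect((P[l][:,:2]*1000).astype(np.float32))); print(box.round(1))
b=P[br]; bb=cv2.boxPoints(cv2.minAreaRect((b[:,:2]*1000).astype(np.float32))); print(bb.round(1))
white=br&(hsv[...,1]<60)&(hsv[...,2]>150)
bb=cv2.minAreaRect((P[white][:,:2]*1000).astype(np.float32)); print(bb)
print('knob x by z', np.median(P[kn],axis=0), P[kn&(P[...,2]>.02)].min(0),P[kn&(P[...,2]>.02)].max(0))
h=P[hd]; f=h[:,0]<np.nanmin(h[:,0])+.013; print('bar',h[f].mean(0),h[f].min(0),h[f].max(0),np.polyfit(h[f][:,1],h[f][:,0],1))
# lid edge normals
e=P[l]
for lo,hi in [(-.07,.095)]:
    bins=np.arange(lo,hi,.01); 
    mn=[e[(e[:,1]>q)&(e[:,1]<q+.01),0].min() for q in bins]; mx=[e[(e[:,1]>q)&(e[:,1]<q+.01),0].max() for q in bins]
    print(np.polyfit(bins+.005,mn,1),np.polyfit(bins+.005,mx,1))
bins=np.arange(.5,.67,.01)
mn=[e[(e[:,0]>q)&(e[:,0]<q+.01),1].min() for q in bins]; mx=[e[(e[:,0]>q)&(e[:,0]<q+.01),1].max() for q in bins]
print(np.polyfit(bins+.005,mn,1),np.polyfit(bins+.005,mx,1))
E
python3 m.py
```

```text
lid (array([0., 0., 0., 0., 0.]), np.float64(nan), np.int64(0))
knob (array([ 585.1, -132.7,   50.7,   13.5,   88.9]), np.float64(nan), np.int64(77)) [nan nan nan] [nan nan nan]
breaker (array([ 504.3, -322.2,   75.6,   46.6,   30.2]), np.float64(0.0506), np.int64(360)) 0.06643353015284759
handle (array([453.7,  14.9, 105.2,  43.4,  88.5]), np.float64(0.0991), np.int64(196))
table nan nan
---
[[485.4 -82.5]
 [683.9 -86.3]
 [687.7 110.2]
 [489.3 114.1]]
[[ 459.9 -321. ]
 [ 483.3 -361.3]
 [ 548.7 -323.3]
 [ 525.3 -283. ]]
((504.3348388671875, -322.2888488769531), (75.60816955566406, 46.408531188964844), 30.084993362426758)
knob x by z [nan nan nan] [ 0.5783961  -0.15609315  0.02784319] [ 0.59208935 -0.10725973  0.0439952 ]
bar [0.43945147 0.01405416 0.09892475] [ 0.43323505 -0.03738998  0.09064754] [0.44611703 0.06803608 0.10794456] [0.00591847 0.43936829]
[0.00587417 0.4884625 ] [-0.00068429  0.6838477 ]
[-0.00345409 -0.08130554] [-0.01640696  0.12137746]
  return _methods._mean(a, axis=axis, dtype=dtype,
  ret = ret.dtype.type(ret / rcount)
```

```bash
cat > g.py <<'E'
# python3 g.py x y z phi_deg tilt_deg  -> remaining shift (tool mm) and rotation vector
import sys; from h import *
def tgt(phi,tilt=0):
    p=np.radians(phi); x=np.array([np.cos(p),np.sin(p),0]); z=np.array([0,0,-1.]); y=np.cross(z,x)
    Rm=R.from_matrix(np.stack([x,y,z],1)); return Rm*R.from_rotvec([0,np.radians(tilt),0])  # tilt about tool y: z leans to tool x
o=robot.get_obs(); Rc=R.from_quat(o['tool_rot']); a=[float(s) for s in sys.argv[1:]]
T=tgt(a[3],a[4] if len(a)>4 else 0)
d=np.array(a[:3])-o['position']
print('t',round(o['time'],2),'pos',o['position'].round(4),'F',o['ft_force'].round(1),'w',round(o['grip_width'],4),'q',o['q'].round(2))
print('rotvec tool',(Rc.inv()*T).as_rotvec().round(3))
print('shift in current tool mm',(Rc.inv().apply(d)*1000).round(1),' in target tool',(T.inv().apply(d)*1000).round(1))
E
python3 -m inch '[{"az":-0.137,"gripper":45},{"az":-0.137},{"az":-0.137},{"az":-0.137},{"az":-0.137},{"az":-0.137},{"az":-0.137},{"az":-0.14}]' 20; python3 g.py 0.439 0.014 0.17 89.4
```

```text
t 0.15 pos [ 0.2828 -0.5567  0.2218] F [-0.2  1.   0.1] w 0.087 q [-1.28  0.53  1.43 -0.    1.18 -0.18]
rotvec tool [-1.000e-03 -1.000e-03 -1.091e+00]
shift in current tool mm [ 397.7 -438.1   52.6]  in target tool [572.3 150.2  51.8]invalid input
```

```bash
python3 -m inch '[{"az":-0.137,"gripper":45},{"az":-0.137,"gripper":45}]' 20; python3 -m inch '[{"ax":0,"ay":0,"az":-0.137,"dx":0,"dy":0,"dz":0,"gripper":45}]' 20
```

```text
time: 0.25
position: [0.2829, -0.5569, 0.222]
tool_rot: [0.954, 0.3, 0.0, -0.001]
ft_force: [-1.0, -0.3, -0.1]
grip_width: 0.0839invalid input
```

```bash
python3 -m inch '[{"ax":0,"ay":0,"az":-0.137,"dx":0,"dy":0,"dz":0,"gripper":45},{"ax":0,"ay":0,"az":-0.137,"dx":0,"dy":0,"dz":0,"gripper":45},{"ax":0,"ay":0,"az":-0.137,"dx":0,"dy":0,"dz":0,"gripper":45},{"ax":0,"ay":0,"az":-0.137,"dx":0,"dy":0,"dz":0,"gripper":45},{"ax":0,"ay":0,"az":-0.137,"dx":0,"dy":0,"dz":0,"gripper":45},{"ax":0,"ay":0,"az":-0.137,"dx":0,"dy":0,"dz":0,"gripper":45},{"ax":0,"ay":0,"az":-0.132,"dx":0,"dy":0,"dz":0,"gripper":45},{"ax":0,"ay":0,"az":0,"dx":0,"dy":0,"dz":0,"gripper":45}]'; python3 g.py 0.439 0.014 0.17 89.4
```

```text
time: 1.05
position: [0.2829, -0.557, 0.2222]
tool_rot: [0.711, 0.703, 0.0, -0.0]
ft_force: [0.3, 0.4, -0.4]
grip_width: 0.0396
t 1.05 pos [ 0.2829 -0.557   0.2222] F [ 0.3  0.4 -0.4] w 0.0396 q [-1.28  0.53  1.43  0.    1.18 -1.27]
rotvec tool [-0.    -0.001  0.   ]
shift in current tool mm [572.5 150.3  52.6]  in target tool [572.6 150.1  52.2]
```

```bash
python3 -m inch '[{"ax":0,"ay":0,"az":0,"dx":20,"dy":5,"dz":0,"gripper":45},{"ax":0,"ay":0,"az":0,"dx":40,"dy":10,"dz":0,"gripper":45},{"ax":0,"ay":0,"az":0,"dx":42,"dy":11,"dz":0,"gripper":45},{"ax":0,"ay":0,"az":0,"dx":42,"dy":11,"dz":0,"gripper":45},{"ax":0,"ay":0,"az":0,"dx":42,"dy":11,"dz":0,"gripper":45},{"ax":0,"ay":0,"az":0,"dx":42,"dy":11,"dz":0,"gripper":45},{"ax":0,"ay":0,"az":0,"dx":42,"dy":11,"dz":0,"gripper":45},{"ax":0,"ay":0,"az":0,"dx":42,"dy":11,"dz":0,"gripper":45}]' && python3 -m inch '[{"ax":0,"ay":0,"az":0,"dx":42,"dy":11,"dz":0,"gripper":45},{"ax":0,"ay":0,"az":0,"dx":42,"dy":11,"dz":0,"gripper":45},{"ax":0,"ay":0,"az":0,"dx":42,"dy":11,"dz":0,"gripper":45},{"ax":0,"ay":0,"az":0,"dx":42,"dy":11,"dz":5,"gripper":45},{"ax":0,"ay":0,"az":0,"dx":42,"dy":11,"dz":15,"gripper":45},{"ax":0,"ay":0,"az":0,"dx":30,"dy":8,"dz":15,"gripper":45},{"ax":0,"ay":0,"az":0,"dx":20,"dy":5,"dz":10,"gripper":45},{"ax":0,"ay":0,"az":0,"dx":0,"dy":0,"dz":5,"gripper":45}]'; python3 g.py 0.439 0.014 0.078 89.4
```

```text
time: 1.85
position: [0.3672, -0.2444, 0.2226]
tool_rot: [0.712, 0.702, 0.0, 0.0]
ft_force: [0.5, 0.2, 0.7]
grip_width: 0.0392
time: 2.65
position: [0.4374, 0.0154, 0.1718]
tool_rot: [0.71, 0.704, -0.0, -0.001]
ft_force: [-1.3, 0.1, 0.8]
grip_width: 0.039
t 2.65 pos [0.4374 0.0154 0.1718] F [-1.3  0.1  0.8] w 0.039 q [-0.22  0.36  1.94  0.    0.84 -0.21]
rotvec tool [-0.001 -0.001  0.002]
shift in current tool mm [-1.5  1.8 93.8]  in target tool [-1.4  1.6 93.8]
```

```bash
python3 - <<'E'
from h import *
c=snap('wrist','w1.png')
E
```

```text
(no output)
```

View pics/w1.png

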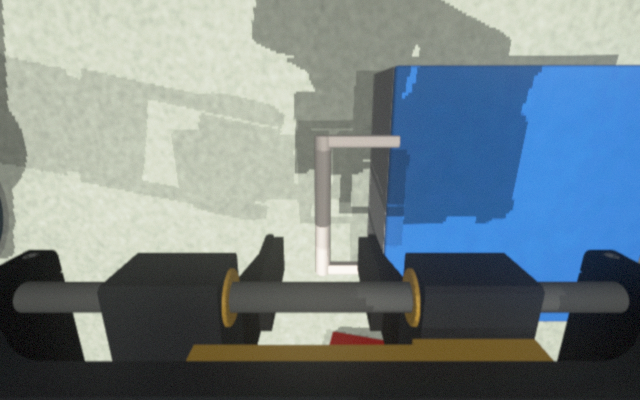

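Wrist view: the bar (column 322) lies between the fingers (about 280-360), with the lid to the right. I descend and pinch.

```bash
python3 -m inch '[{"ax":0,"ay":0,"az":0,"dx":-1.5,"dy":1.5,"dz":20,"gripper":45},{"ax":0,"ay":0,"az":0,"dx":0,"dy":0,"dz":30,"gripper":45},{"ax":0,"ay":0,"az":0,"dx":0,"dy":0,"dz":20,"gripper":45},{"ax":0,"ay":0,"az":0,"dx":0,"dy":0,"dz":16,"gripper":45},{"ax":0,"ay":0,"az":0,"dx":0,"dy":0,"dz":8,"gripper":45},{"ax":0,"ay":0,"az":0,"dx":0,"dy":0,"dz":0,"gripper":45}]' && python3 -m inch '[{"ax":0,"ay":0,"az":0,"dx":0,"dy":0,"dz":0,"gripper":10},{"ax":0,"ay":0,"az":0,"dx":0,"dy":0,"dz":0,"gripper":5},{"ax":0,"ay":0,"az":0,"dx":0,"dy":0,"dz":0,"gripper":0},{"ax":0,"ay":0,"az":0,"dx":0,"dy":0,"dz":0,"gripper":0},{"ax":0,"ay":0,"az":0,"dx":0,"dy":0,"dz":0,"gripper":0},{"ax":0,"ay":0,"az":0,"dx":0,"dy":0,"dz":0,"gripper":0}]' 25;  python3 g.py 0.439 0.014 0.078 89.4
```

```text
time: 3.3
position: [0.4389, 0.0109, 0.0781]
tool_rot: [0.711, 0.703, -0.0, -0.001]
ft_force: [-0.9, 0.5, 0.7]
grip_width: 0.0392
time: 3.9
position: [0.4386, 0.0117, 0.0789]
tool_rot: [0.71, 0.704, -0.0, -0.0]
ft_force: [-2.3, -0.2, 5.9]
grip_width: 0.0111
t 3.9 pos [0.4386 0.0117 0.0789] F [-2.3 -0.2  5.9] w 0.0111 q [-0.23  0.55  2.02 -0.    0.58 -0.22]
rotvec tool [-0.001  0.     0.001]
shift in current tool mm [2.3 0.4 0.9]  in target tool [2.3 0.4 0.9]
```

```bash
python3 -c "
import numpy as np
a=np.r_[np.arange(0,1.2,.06),1.2,1.24,1.27];x=248*(1-np.cos(a));z=248*np.sin(a)+4*np.cos(a)-4
for i in range(len(a)-1):print(round(a[i+1],2),round(x[i+1]-x[i],1),round(-(z[i+1]-z[i]),1), x[i+1].round(),z[i+1].round())"
```

```text
0.06 0.4 -14.9 0.0 15.0
0.12 1.3 -14.8 2.0 30.0
0.18 2.2 -14.7 4.0 44.0
0.24 3.1 -14.5 7.0 59.0
0.3 4.0 -14.3 11.0 73.0
0.36 4.8 -14.0 16.0 87.0
0.42 5.7 -13.7 22.0 101.0
0.48 6.5 -13.3 28.0 114.0
0.54 7.3 -12.9 35.0 127.0
0.6 8.0 -12.4 43.0 139.0
0.66 8.8 -11.9 52.0 151.0
0.72 9.5 -11.3 62.0 163.0
0.78 10.1 -10.7 72.0 173.0
0.84 10.8 -10.1 82.0 183.0
0.9 11.4 -9.4 94.0 193.0
0.96 11.9 -8.7 106.0 201.0
1.02 12.4 -8.0 118.0 209.0
1.08 12.9 -7.2 131.0 217.0
1.14 13.3 -6.4 144.0 223.0
1.2 13.7 -5.6 158.0 229.0
1.24 9.3 -3.3 167.0 232.0
1.27 7.1 -2.2 175.0 234.0
```

```bash
python3 -m inch '[{"ax":0,"ay":0,"az":0,"dx":0,"dy":0.4,"dz":-14.9,"gripper":0},{"ax":0,"ay":0,"az":0,"dx":0,"dy":1.3,"dz":-14.8,"gripper":0},{"ax":0,"ay":0,"az":0,"dx":0,"dy":2.2,"dz":-14.7,"gripper":0},{"ax":0,"ay":0,"az":0,"dx":0,"dy":3.1,"dz":-14.5,"gripper":0},{"ax":0,"ay":0,"az":0,"dx":0,"dy":4,"dz":-14.3,"gripper":0}]' 30;  python3 g.py 0.4497 0.014 0.152 89.4
```

```text
time: 4.4
position: [0.4502, 0.0116, 0.1516]
tool_rot: [0.711, 0.704, -0.0, -0.0]
ft_force: [2.4, -0.7, -7.3]
grip_width: 0.0109
t 4.4 pos [0.4502 0.0116 0.1516] F [ 2.4 -0.7 -7.3] w 0.0109 q [-0.22  0.41  1.93 -0.    0.8  -0.21]
rotvec tool [-0. -0.  0.]
shift in current tool mm [ 2.4 -0.5 -0.4]  in target tool [ 2.4 -0.5 -0.4]
```

```bash
python3 -m inch '[{"ax":0,"ay":0,"az":0,"dx":0,"dy":4.8,"dz":-14,"gripper":0},{"ax":0,"ay":0,"az":0,"dx":0,"dy":5.7,"dz":-13.7,"gripper":0},{"ax":0,"ay":0,"az":0,"dx":0,"dy":6.5,"dz":-13.3,"gripper":0},{"ax":0,"ay":0,"az":0,"dx":0,"dy":7.3,"dz":-12.9,"gripper":0},{"ax":0,"ay":0,"az":0,"dx":0,"dy":8,"dz":-12.4,"gripper":0},{"ax":0,"ay":0,"az":0,"dx":0,"dy":8.8,"dz":-11.9,"gripper":0},{"ax":0,"ay":0,"az":0,"dx":0,"dy":9.5,"dz":-11.3,"gripper":0},{"ax":0,"ay":0,"az":0,"dx":0,"dy":10.1,"dz":-10.7,"gripper":0}]';  python3 -m inch '[{"ax":0,"ay":0,"az":0,"dx":0,"dy":10.8,"dz":-10.1,"gripper":0},{"ax":0,"ay":0,"az":0,"dx":0,"dy":11.4,"dz":-9.4,"gripper":0},{"ax":0,"ay":0,"az":0,"dx":0,"dy":11.9,"dz":-8.7,"gripper":0},{"ax":0,"ay":0,"az":0,"dx":0,"dy":12.4,"dz":-8,"gripper":0},{"ax":0,"ay":0,"az":0,"dx":0,"dy":12.9,"dz":-7.2,"gripper":0},{"ax":0,"ay":0,"az":0,"dx":0,"dy":13.3,"dz":-6.4,"gripper":0}]';python3 g.py 0.583 0.014 0.302 89.4
```

```text
time: 5.2
position: [0.5072, 0.0113, 0.2505]
tool_rot: [0.71, 0.704, -0.003, -0.004]
ft_force: [-4.6, -1.4, -3.2]
grip_width: 0.0108
time: 5.8
position: [0.5782, 0.0107, 0.3029]
tool_rot: [0.71, 0.704, -0.005, -0.004]
ft_force: [-11.9, -0.7, 13.0]
grip_width: 0.011
t 5.8 pos [0.5782 0.0107 0.3029] F [-11.9  -0.7  13. ] w 0.011 q [-0.17  0.39  1.44 -0.    1.33 -0.16]
rotvec tool [-0.013  0.     0.001]
shift in current tool mm [3.3 4.8 0.9]  in target tool [3.4 4.8 0.9]
```

```bash
python3 -m inch '[{"ax":0,"ay":0,"az":0,"dx":0,"dy":13,"dz":-7.5,"gripper":0},{"ax":0,"ay":0,"az":0,"dx":0,"dy":9,"dz":-4.5,"gripper":0},{"ax":0,"ay":0,"az":0,"dx":0,"dy":6,"dz":-2.5,"gripper":0},{"ax":0,"ay":0,"az":0,"dx":0,"dy":0,"dz":0,"gripper":0}]';python3 g.py 0.613 0.014 0.313 89.4; python3 - <<'E'
from h import *
c=snap('scene','s1.png'); snap('top','t1.png')
E
```

```text
time: 6.2
position: [0.6105, 0.0103, 0.3164]
tool_rot: [0.71, 0.704, -0.001, -0.001]
ft_force: [-4.1, 1.1, 6.3]
grip_width: 0.0111
t 6.2 pos [0.6105 0.0103 0.3164] F [-4.1  1.1  6.3] w 0.0111 q [-0.17  0.42  1.35 -0.    1.38 -0.16]
rotvec tool [-0.003 -0.     0.001]
shift in current tool mm [3.7 2.4 3.4]  in target tool [3.7 2.4 3.4]
```

View pics/s1.png

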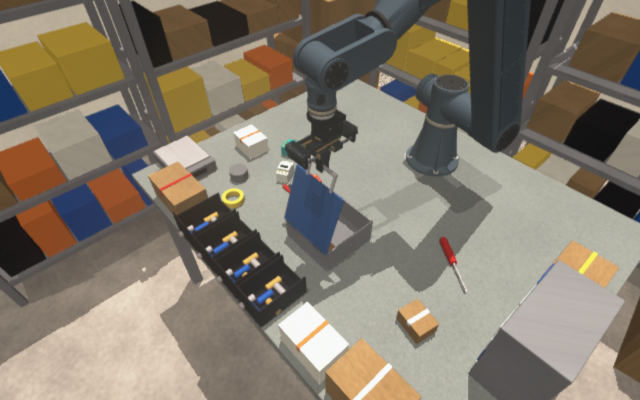

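```bash
python3 -m inch '[{"ax":0,"ay":0,"az":0,"dx":0,"dy":5,"dz":-1.5,"gripper":0},{"ax":0,"ay":0,"az":0,"dx":0,"dy":0,"dz":0,"gripper":0},{"ax":0,"ay":0,"az":0,"dx":0,"dy":0,"dz":0,"gripper":50},{"ax":0,"ay":0,"az":0,"dx":0,"dy":0,"dz":0,"gripper":50},{"ax":0,"ay":0,"az":0,"dx":0,"dy":0,"dz":0,"gripper":50},{"ax":0,"ay":0,"az":0,"dx":0,"dy":0,"dz":0,"gripper":50}]';python3 g.py 0.613 0.014 0.313 89.4; python3 -m inch '[{"ax":0,"ay":0,"az":0,"dx":0,"dy":-2,"dz":-10,"gripper":50},{"ax":0,"ay":0,"az":0,"dx":0,"dy":-2,"dz":-20,"gripper":50},{"ax":0,"ay":0,"az":0,"dx":-20,"dy":0,"dz":-20,"gripper":50},{"ax":0,"ay":0,"az":0,"dx":-40,"dy":0,"dz":-10,"gripper":50},{"ax":0,"ay":0,"az":0,"dx":-40,"dy":0,"dz":0,"gripper":50},{"ax":0,"ay":0,"az":0,"dx":-40,"dy":0,"dz":0,"gripper":50},{"ax":0,"ay":0,"az":0,"dx":-40,"dy":-40,"dz":0,"gripper":50},{"ax":0,"ay":0,"az":0,"dx":-40,"dy":-20,"dz":0,"gripper":50}]';python3 - <<'E'
from h import *
for n in ['scene','top']:
    c=snap(n,n+'2.png');np.savez('pics/'+n+'2.npz',**c)
i=cv2.imread('pics/scene2.png')[130:270,250:400]
cv2.imwrite('pics/z1.png',cv2.resize(i,None,fx=4,fy=4,interpolation=cv2.INTER_CUBIC))
i=cv2.imread('pics/top2.png')[130:270,240:400]
cv2.imwrite('pics/z2.png',cv2.resize(i,None,fx=4,fy=4,interpolation=cv2.INTER_CUBIC))
E
```

```text
time: 6.9
position: [0.6171, 0.0098, 0.3175]
tool_rot: [0.711, 0.704, 0.0, 0.0]
ft_force: [-0.2, 0.1, -0.4]
grip_width: 0.0351
t 6.9 pos [0.6171 0.0098 0.3175] F [-0.2  0.1 -0.4] w 0.0351 q [-0.16  0.43  1.33  0.    1.38 -0.15]
rotvec tool [0.001 0.    0.   ]
shift in current tool mm [ 4.1 -4.1  4.5]  in target tool [ 4.1 -4.1  4.5]
time: 7.7
position: [0.5536, -0.2058, 0.3783]
tool_rot: [0.71, 0.704, -0.0, -0.0]
ft_force: [0.6, -1.1, 1.0]
grip_width: 0.0435
```

View pics/z1.png

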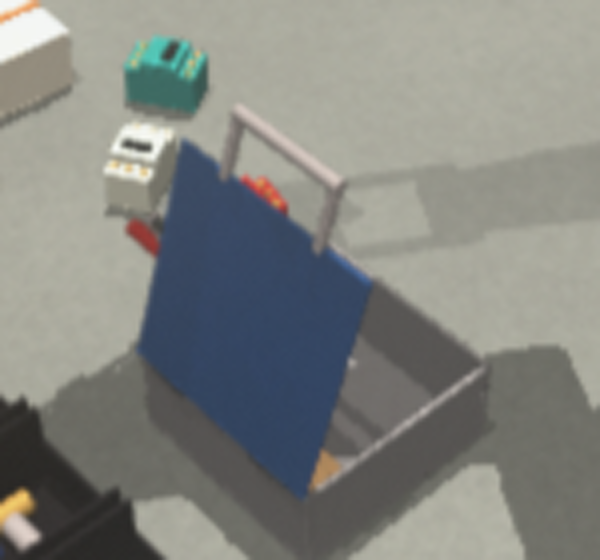

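View pics/z2.png

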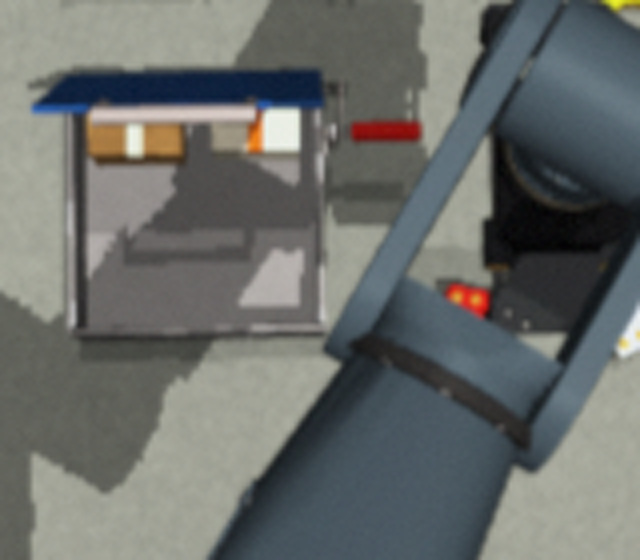

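The lid stays up by itself. In the top view the knob is at about (337, 163), with the cartons against the hinge side. Now I measure the knob and the lid angle.

```bash
cat > k.py <<'E'
import sys; from h import *
c=dict(np.load(sys.argv[1])); P=cloud(c); hsv=cv2.cvtColor(c['img'],cv2.COLOR_RGB2HSV)
ok=(c['depth']>.1)
red=((hsv[...,0]<8)|(hsv[...,0]>172))&(hsv[...,1]>130)&ok
m=red&(P[...,0]>.53)&(P[...,0]<.72)&(P[...,1]>-.175)&(P[...,1]<-.09)&(P[...,2]>.02)
p=P[m]; print(m.sum(),np.median(p,0).round(4),np.percentile(p,3,0).round(4),np.percentile(p,97,0).round(4))
b=(hsv[...,0]>100)&(hsv[...,0]<128)&(hsv[...,1]>110)&ok&(P[...,0]>.55)&(P[...,0]<.75)&(abs(P[...,1]-.014)<.09)&(P[...,2]>.1)&(P[...,2]<.35)
p=P[b]; print('lid pts',len(p)); s=np.polyfit(p[:,2],p[:,0],1); print('angle',np.arctan2(1,-s[0]), s)
E
python3 k.py pics/top2.npz; python3 k.py pics/scene2.npz
```

```text
78 [ 0.6308 -0.1332  0.1481] [ 0.6252 -0.1569  0.1421] [ 0.6376 -0.1091  0.1544]
lid pts 481
angle 1.2555638484717095 [-0.32610663  0.72361604]
25 [ 0.6345 -0.1418  0.1476] [ 0.6292 -0.1555  0.1429] [ 0.6379 -0.1249  0.1517]
lid pts 1636
angle 1.2659172379441646 [-0.31469034  0.72019084]
```

```bash
python3 -m inch '[{"ax":0,"ay":0.131,"az":0,"dx":0,"dy":0,"dz":0,"gripper":33},{"ax":0,"ay":0.131,"az":0,"dx":0,"dy":0,"dz":0,"gripper":33},{"ax":0,"ay":0.131,"az":0,"dx":0,"dy":0,"dz":0,"gripper":33},{"ax":0,"ay":0.131,"az":0,"dx":0,"dy":0,"dz":0,"gripper":33},{"ax":0,"ay":0.131,"az":0,"dx":0,"dy":0,"dz":0,"gripper":33},{"ax":0,"ay":0.131,"az":0,"dx":0,"dy":0,"dz":0,"gripper":33},{"ax":0,"ay":0,"az":0,"dx":0,"dy":0,"dz":0,"gripper":33}]';python3 g.py 0.631 -.190 .191 89.4 45
```

```text
time: 8.5
position: [0.5548, -0.2069, 0.3745]
tool_rot: [0.658, 0.648, 0.272, -0.271]
ft_force: [0.8, -0.3, -0.3]
grip_width: 0.0285
t 8.5 pos [ 0.5548 -0.2069  0.3745] F [ 0.8 -0.3 -0.3] w 0.0285 q [-0.81  0.58  1.16  0.56  1.97 -0.73]
rotvec tool [-0.001 -0.004 -0.005]
shift in current tool mm [-117.4   76.8  141.8]  in target tool [-117.2   76.   142.3]
```

```bash
python3 -m inch '[{"ax":0,"ay":0,"az":0,"dx":-20,"dy":13,"dz":24,"gripper":33},{"ax":0,"ay":0,"az":0,"dx":-24,"dy":15,"dz":29,"gripper":33},{"ax":0,"ay":0,"az":0,"dx":-24,"dy":15,"dz":29,"gripper":33},{"ax":0,"ay":0,"az":0,"dx":-24,"dy":15,"dz":29,"gripper":33},{"ax":0,"ay":0,"az":0,"dx":-25,"dy":18,"dz":30,"gripper":33},{"ax":0,"ay":0,"az":0,"dx":0,"dy":0,"dz":0,"gripper":33}]';python3 g.py 0.631 -.1266 .1276 89.4 45; python3 - <<'E'
from h import *
snap('wrist','w3.png')
E
```

```text
time: 9.1
position: [0.6309, -0.1851, 0.1903]
tool_rot: [0.656, 0.65, 0.27, -0.273]
ft_force: [-0.4, 0.3, 0.4]
grip_width: 0.0287
t 9.1 pos [ 0.6309 -0.1851  0.1903] F [-0.4  0.3  0.4] w 0.0287 q [-0.72  0.82  1.18  0.57  1.7  -0.8 ]
rotvec tool [-0.008 -0.003 -0.002]
shift in current tool mm [-3.2  0.2 85.7]  in target tool [-2.9 -0.5 85.7]
```

View pics/w3.png

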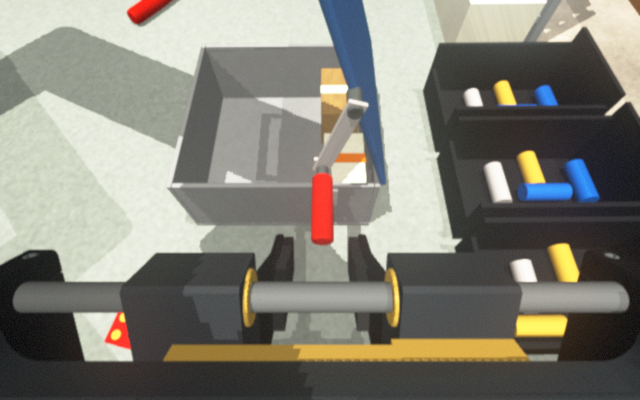

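The red knob (column 322) lies centred between the fingers (287 and 352). I advance onto it.

```bash
python3 -m inch '[{"ax":0,"ay":0,"az":0,"dx":-3,"dy":0,"dz":25,"gripper":33},{"ax":0,"ay":0,"az":0,"dx":0,"dy":0,"dz":25,"gripper":33},{"ax":0,"ay":0,"az":0,"dx":0,"dy":0,"dz":20,"gripper":33},{"ax":0,"ay":0,"az":0,"dx":0,"dy":0,"dz":12,"gripper":33},{"ax":0,"ay":0,"az":0,"dx":0,"dy":0,"dz":0,"gripper":33}]';python3 g.py 0.631 -.1266 .1276 89.4 45; python3 - <<'E'
from h import *
snap('wrist','w4.png')
E
```

```text
time: 9.65
position: [0.6318, -0.1315, 0.1369]
tool_rot: [0.656, 0.651, 0.272, -0.269]
ft_force: [0.1, 0.1, 1.0]
grip_width: 0.0288
t 9.65 pos [ 0.6318 -0.1315  0.1369] F [0.1 0.1 1. ] w 0.0288 q [-0.66  0.85  1.29  0.6   1.55 -0.84]
rotvec tool [-0.001  0.     0.002]
shift in current tool mm [-3.1 -0.8 10. ]  in target tool [-3.1 -0.8 10. ]
```

View pics/w4.png

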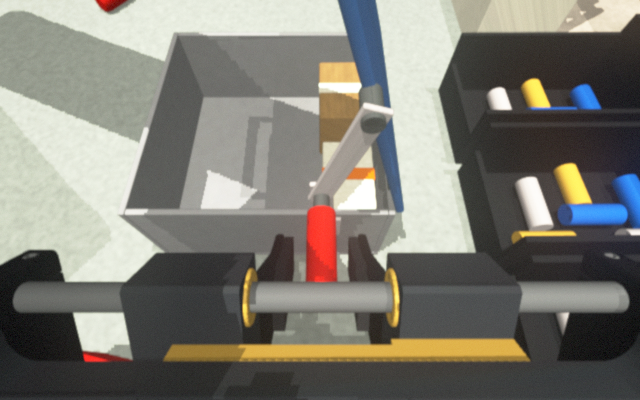

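```bash
python3 -m inch '[{"ax":0,"ay":0,"az":0,"dx":-3,"dy":0,"dz":9,"gripper":33},{"ax":0,"ay":0,"az":0,"dx":0,"dy":5,"dz":0,"gripper":33},{"ax":0,"ay":0,"az":0,"dx":0,"dy":5,"dz":0,"gripper":33},{"ax":0,"ay":0,"az":0,"dx":0,"dy":5,"dz":0,"gripper":33},{"ax":0,"ay":0,"az":0,"dx":0,"dy":5,"dz":0,"gripper":33}]' 40;python3 -m inch '[{"ax":0,"ay":0,"az":0,"dx":0,"dy":4,"dz":0,"gripper":33},{"ax":0,"ay":0,"az":0,"dx":0,"dy":4,"dz":0,"gripper":33}]';python3 g.py 0.661 -.1266 .1276 89.4 45; python3 - <<'E'
from h import *
snap('wrist','w5.png')
E
```

```text
time: 10.2
position: [0.6523, -0.1289, 0.1271]
tool_rot: [0.657, 0.65, 0.272, -0.269]
ft_force: [-1.9, -0.3, 1.2]
grip_width: 0.0288
time: 10.4
position: [0.6599, -0.1289, 0.1263]
tool_rot: [0.656, 0.65, 0.272, -0.27]
ft_force: [-2.7, -0.9, -1.3]
grip_width: 0.0288
t 10.4 pos [ 0.6599 -0.1289  0.1263] F [-2.7 -0.9 -1.3] w 0.0288 q [-0.63  0.89  1.22  0.61  1.56 -0.8 ]
rotvec tool [-0.001  0.     0.   ]
shift in current tool mm [2.5 1.1 0.7]  in target tool [2.5 1.1 0.7]
```

View pics/w5.png

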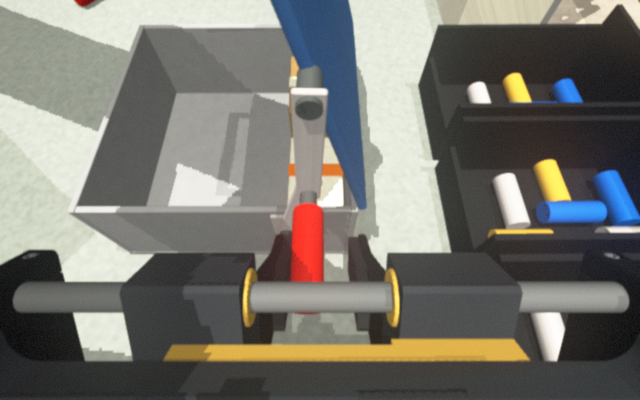

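```bash
python3 -m inch '[{"ax":0,"ay":0,"az":0,"dx":0,"dy":3,"dz":0,"gripper":33},{"ax":0,"ay":0,"az":0,"dx":0,"dy":0,"dz":0,"gripper":33}]';python3 -m inch '[{"ax":0,"ay":0,"az":0,"dx":0,"dy":2,"dz":0,"gripper":33},{"ax":0,"ay":0,"az":0,"dx":0,"dy":0,"dz":0,"gripper":33}]'
```

```text
time: 10.65
position: [0.6604, -0.1288, 0.1262]
tool_rot: [0.656, 0.65, 0.27, -0.272]
ft_force: [-7.1, -3.0, 2.3]
grip_width: 0.0289
time: 10.85
position: [0.6606, -0.1287, 0.1261]
tool_rot: [0.656, 0.65, 0.269, -0.273]
ft_force: [-10.7, -2.0, 2.5]
grip_width: 0.0288
```

```bash
python3 -m inch '[{"ax":0,"ay":0,"az":0,"dx":0,"dy":3,"dz":0,"gripper":33},{"ax":0,"ay":0,"az":0,"dx":0,"dy":0,"dz":0,"gripper":33}]';python3 -m inch '[{"ax":0,"ay":0,"az":0,"dx":0,"dy":-8,"dz":0,"gripper":33},{"ax":0,"ay":0,"az":0,"dx":0,"dy":-6,"dz":0,"gripper":33},{"ax":0,"ay":0,"az":0,"dx":0,"dy":0,"dz":0,"gripper":33}]'; python3 - <<'E'
from h import *
c=snap('wrist','w6.png')
E
```

```text
time: 11.05
position: [0.6609, -0.1287, 0.126]
tool_rot: [0.655, 0.65, 0.267, -0.276]
ft_force: [-17.6, -5.0, 3.7]
grip_width: 0.0291
time: 11.35
position: [0.654, -0.1286, 0.1269]
tool_rot: [0.657, 0.65, 0.273, -0.269]
ft_force: [0.4, 0.2, 0.2]
grip_width: 0.0286
```

View pics/w6.png

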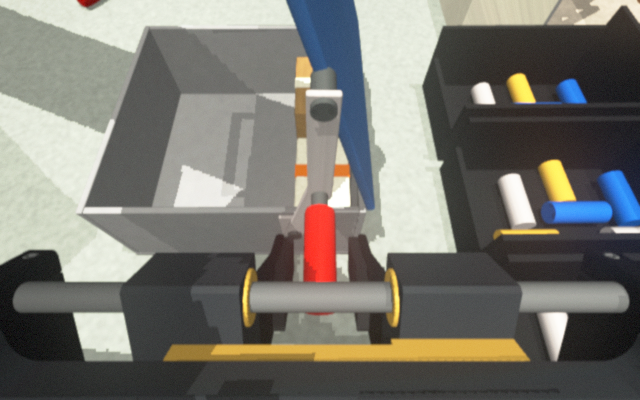

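The knob stays centred when I back off (contact force about zero), so it looks locked. I withdraw, straighten the tool and check.

```bash
python3 -m inch '[{"ax":0,"ay":0,"az":0,"dx":0,"dy":0,"dz":-15,"gripper":33},{"ax":0,"ay":0,"az":0,"dx":0,"dy":0,"dz":-30,"gripper":33},{"ax":0,"ay":0,"az":0,"dx":0,"dy":0,"dz":-40,"gripper":33},{"ax":0,"ay":0,"az":0,"dx":0,"dy":-30,"dz":-35,"gripper":60},{"ax":0,"ay":-0.131,"az":0,"dx":0,"dy":-30,"dz":0,"gripper":100},{"ax":0,"ay":-0.131,"az":0,"dx":0,"dy":-30,"dz":0,"gripper":100},{"ax":0,"ay":-0.131,"az":0,"dx":0,"dy":-30,"dz":0,"gripper":100},{"ax":0,"ay":-0.131,"az":0,"dx":0,"dy":-20,"dz":0,"gripper":100}]';python3 -m inch '[{"ax":0,"ay":-0.131,"az":0,"dx":0,"dy":0,"dz":0,"gripper":100},{"ax":0,"ay":-0.131,"az":0,"dx":0,"dy":0,"dz":0,"gripper":100},{"ax":0,"ay":0,"az":0,"dx":0,"dy":0,"dz":0,"gripper":100}]';python3 g.py 0.5045 -.3222 .14 30.1
python3 - <<'E'
from h import *
for n in ['scene','top']:
    c=snap(n,n+'3.png');np.savez('pics/'+n+'3.npz',**c)
E
python3 k.py pics/top3.npz; python3 k.py pics/scene3.npz
```

```text
time: 12.2
position: [0.5122, -0.2136, 0.2133]
tool_rot: [0.705, 0.697, 0.091, -0.089]
ft_force: [1.4, 0.5, -0.8]
grip_width: 0.0608
time: 12.5
position: [0.5133, -0.2093, 0.2135]
tool_rot: [0.709, 0.705, 0.001, 0.001]
ft_force: [0.0, 1.0, 0.6]
grip_width: 0.0827
t 12.5 pos [ 0.5133 -0.2093  0.2135] F [0.  1.  0.6] w 0.0827 q [-0.59  0.44  1.62  0.    1.07 -0.58]
rotvec tool [ 2.000e-03 -1.000e-03  1.039e+00]
shift in current tool mm [-112.9   -8.2   73.5]  in target tool [-64.2  93.2  73.5]
76 [ 0.6521 -0.1354  0.1459] [ 0.6467 -0.1579  0.14  ] [ 0.6592 -0.1097  0.1519]
lid pts 337
angle 1.2758638460014282 [-0.30379247  0.7219837 ]
41 [ 0.6564 -0.1348  0.1459] [ 0.6509 -0.1565  0.1415] [ 0.6607 -0.1105  0.1501]
lid pts 1144
angle 1.2907444513935857 [-0.28761049  0.71763605]
```

```bash
python3 -m inch '[{"ax":0,"ay":0,"az":0.13,"dx":0,"dy":0,"dz":0,"gripper":100},{"ax":0,"ay":0,"az":0.13,"dx":0,"dy":0,"dz":0,"gripper":100},{"ax":0,"ay":0,"az":0.13,"dx":0,"dy":0,"dz":0,"gripper":100},{"ax":0,"ay":0,"az":0.13,"dx":0,"dy":0,"dz":0,"gripper":100},{"ax":0,"ay":0,"az":0.13,"dx":0,"dy":0,"dz":0,"gripper":100},{"ax":0,"ay":0,"az":0.13,"dx":0,"dy":0,"dz":0,"gripper":100},{"ax":0,"ay":0,"az":0.13,"dx":0,"dy":0,"dz":0,"gripper":100},{"ax":0,"ay":0,"az":0.13,"dx":0,"dy":0,"dz":0,"gripper":100}]';python3 -m inch '[{"ax":0,"ay":0,"az":0,"dx":-20,"dy":30,"dz":10,"gripper":100},{"ax":0,"ay":0,"az":0,"dx":-24,"dy":33,"dz":20,"gripper":100},{"ax":0,"ay":0,"az":0,"dx":-20,"dy":30,"dz":20,"gripper":100},{"ax":0,"ay":0,"az":0,"dx":0,"dy":0,"dz":20,"gripper":100},{"ax":0,"ay":0,"az":0,"dx":0,"dy":0,"dz":0,"gripper":100}]';python3 g.py 0.5045 -.3222 .026 30.1
python3 - <<'E'
from h import *
snap('wrist','w7.png')
E
```

```text
time: 13.4
position: [0.5136, -0.2141, 0.2112]
tool_rot: [0.967, 0.254, 0.0, -0.001]
ft_force: [-0.5, 0.3, 0.2]
grip_width: 0.0874
time: 13.9
position: [0.5017, -0.3263, 0.1381]
tool_rot: [0.967, 0.255, -0.001, -0.003]
ft_force: [-0.1, 1.3, 0.2]
grip_width: 0.087
t 13.9 pos [ 0.5017 -0.3263  0.1381] F [-0.1  1.3  0.2] w 0.087 q [-0.76  0.6   1.57  0.    0.98  0.29]
rotvec tool [-0.007  0.001 -0.009]
shift in current tool mm [  4.6  -1.4 112.1]  in target tool [  4.5  -2.2 112.1]
```

View pics/w7.png

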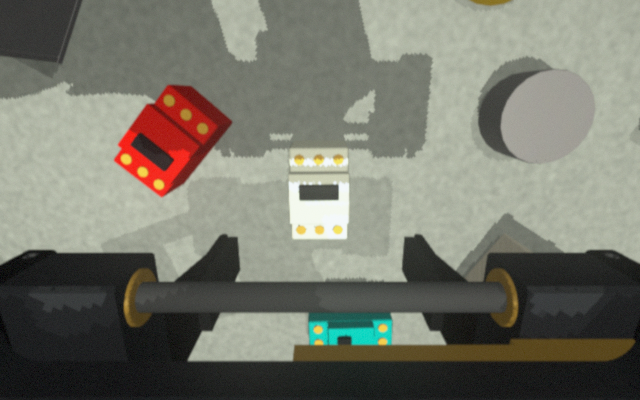

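```bash
python3 - <<'E'
from h import *
c=optics.camera('wrist'); P=cloud(c); hsv=cv2.cvtColor(c['img'],cv2.COLOR_RGB2HSV)
print(P[155:240,290:350].reshape(-1,3)[::600].round(3), P[195,319],P[330,350])
v,u=np.mgrid[0:400,0:640]
m=(u>270)&(u<370)&(v>135)&(v<245)&(P[...,2]>.035)&(P[...,2]<.08)
print(cv2.minAreaRect((P[m][:,:2]*1000).astype(np.float32)))
E
```

```text
[[ 0.523 -0.287  0.045]
 [ 0.517 -0.29   0.046]
 [ 0.512 -0.294  0.055]
 [ 0.505 -0.297  0.056]
 [ 0.498 -0.301  0.055]
 [ 0.491 -0.305  0.056]
 [ 0.483 -0.309  0.054]
 [ 0.455 -0.319  0.001]
 [ 0.445 -0.324 -0.001]] [ 0.51035088 -0.31985343  0.05953438] [ 0.41683246 -0.40382793  0.0572078 ]
((505.6714172363281, -321.9815368652344), (75.64295959472656, 46.06492233276367), 30.017093658447266)
```

The wrist view puts the white breaker at (0.505, -0.322), yaw 30°, matching the top view. It is centred at column 319. I descend.

```bash
python3 -m inch '[{"ax":0,"ay":0,"az":-0.009,"dx":4.5,"dy":-1.5,"dz":25,"gripper":100},{"ax":0,"ay":0,"az":0,"dx":0,"dy":0,"dz":30,"gripper":100},{"ax":0,"ay":0,"az":0,"dx":0,"dy":0,"dz":30,"gripper":100},{"ax":0,"ay":0,"az":0,"dx":0,"dy":0,"dz":20,"gripper":100},{"ax":0,"ay":0,"az":0,"dx":0,"dy":0,"dz":7,"gripper":100},{"ax":0,"ay":0,"az":0,"dx":0,"dy":0,"dz":0,"gripper":100}]';python3 g.py 0.505 -.322 .026 30.1;python3 -m inch '[{"ax":0,"ay":0,"az":0,"dx":0,"dy":0,"dz":0,"gripper":60},{"ax":0,"ay":0,"az":0,"dx":0,"dy":0,"dz":0,"gripper":45},{"ax":0,"ay":0,"az":0,"dx":0,"dy":0,"dz":0,"gripper":35},{"ax":0,"ay":0,"az":0,"dx":0,"dy":0,"dz":0,"gripper":35},{"ax":0,"ay":0,"az":0,"dx":0,"dy":0,"dz":0,"gripper":35},{"ax":0,"ay":0,"az":0,"dx":0,"dy":0,"dz":0,"gripper":35}]' 25;python3 g.py 0.505 -.322 .026 30.1
```

```text
time: 14.6
position: [0.5073, -0.3208, 0.0297]
tool_rot: [0.965, 0.262, 0.0, -0.0]
ft_force: [-0.7, -0.0, 0.8]
grip_width: 0.0875
t 14.6 pos [ 0.5073 -0.3208  0.0297] F [-0.7 -0.   0.8] w 0.0875 q [-0.75  0.76  1.63  0.    0.75  0.29]
rotvec tool [-0.    -0.     0.005]
shift in current tool mm [-2.6 -0.1  3.7]  in target tool [-2.6 -0.1  3.7]
time: 15.2
position: [0.5069, -0.3211, 0.0298]
tool_rot: [0.965, 0.262, 0.0, 0.0]
ft_force: [0.3, 0.0, -0.1]
grip_width: 0.047
t 15.2 pos [ 0.5069 -0.3211  0.0298] F [ 0.3  0.  -0.1] w 0.047 q [-0.75  0.76  1.63  0.    0.75  0.29]
rotvec tool [ 0.    -0.     0.004]
shift in current tool mm [-2.1 -0.2  3.8]  in target tool [-2.1 -0.2  3.8]
```

```bash
python3 -m inch '[{"ax":0,"ay":0,"az":0,"dx":0,"dy":0,"dz":-10,"gripper":35},{"ax":0,"ay":0,"az":0,"dx":0,"dy":0,"dz":-25,"gripper":35},{"ax":0,"ay":0,"az":0,"dx":0,"dy":0,"dz":-35,"gripper":35},{"ax":0,"ay":0,"az":0,"dx":0,"dy":0,"dz":-40,"gripper":35},{"ax":0,"ay":0,"az":0,"dx":0,"dy":0,"dz":-40,"gripper":35},{"ax":0,"ay":0,"az":-0.07,"dx":0,"dy":0,"dz":-20,"gripper":35},{"ax":0,"ay":0,"az":-0.13,"dx":0,"dy":0,"dz":0,"gripper":35},{"ax":0,"ay":0,"az":-0.13,"dx":0,"dy":0,"dz":0,"gripper":35}]' 35
python3 -m inch '[{"ax":0,"ay":0,"az":-0.13,"dx":0,"dy":0,"dz":0,"gripper":35},{"ax":0,"ay":0,"az":-0.13,"dx":0,"dy":0,"dz":0,"gripper":35},{"ax":0,"ay":0,"az":-0.13,"dx":0,"dy":0,"dz":0,"gripper":35},{"ax":0,"ay":0,"az":-0.13,"dx":0,"dy":0,"dz":0,"gripper":35},{"ax":0,"ay":0,"az":-0.13,"dx":0,"dy":0,"dz":0,"gripper":35},{"ax":0,"ay":0,"az":-0.13,"dx":0,"dy":0,"dz":0,"gripper":35},{"ax":0,"ay":0,"az":-0.13,"dx":0,"dy":0,"dz":0,"gripper":35},{"ax":0,"ay":0,"az":-0.13,"dx":0,"dy":0,"dz":0,"gripper":35}]'
python3 -m inch '[{"ax":0,"ay":0,"az":-0.13,"dx":0,"dy":0,"dz":0,"gripper":35},{"ax":0,"ay":0,"az":-0.13,"dx":0,"dy":0,"dz":0,"gripper":35},{"ax":0,"ay":0,"az":-0.13,"dx":0,"dy":0,"dz":0,"gripper":35},{"ax":0,"ay":0,"az":-0.13,"dx":0,"dy":0,"dz":0,"gripper":35},{"ax":0,"ay":0,"az":-0.13,"dx":0,"dy":0,"dz":0,"gripper":35},{"ax":0,"ay":0,"az":-0.13,"dx":0,"dy":0,"dz":0,"gripper":35},{"ax":0,"ay":0,"az":-0.13,"dx":0,"dy":0,"dz":0,"gripper":35},{"ax":0,"ay":0,"az":-0.13,"dx":0,"dy":0,"dz":0,"gripper":35}]'
python3 g.py 0.5466 .0143 .2 179.4
```

```text
time: 16.0
position: [0.5069, -0.321, 0.2012]
tool_rot: [0.908, 0.419, 0.0, 0.001]
ft_force: [0.2, 0.6, -2.6]
grip_width: 0.0459
time: 16.8
position: [0.5064, -0.3206, 0.1997]
tool_rot: [0.58, 0.815, 0.0, -0.001]
ft_force: [-0.4, -0.4, -1.1]
grip_width: 0.0457
time: 17.6
position: [0.5064, -0.3206, 0.1997]
tool_rot: [0.098, 0.995, 0.0, -0.0]
ft_force: [0.4, 0.4, -2.8]
grip_width: 0.0458
t 17.6 pos [ 0.5064 -0.3206  0.1997] F [ 0.4  0.4 -2.8] w 0.0458 q [-0.75  0.52  1.52  0.    1.1  -2.13]
rotvec tool [ 0.001 -0.001 -0.186]
shift in current tool mm [ 2.590e+01  3.363e+02 -1.000e-01]  in target tool [-3.670e+01  3.353e+02 -3.000e-01]
```

```bash
python3 -m inch '[{"ax":0,"ay":0,"az":-0.1,"dx":0,"dy":0,"dz":0,"gripper":35},{"ax":0,"ay":0,"az":-0.086,"dx":0,"dy":0,"dz":0,"gripper":35},{"ax":0,"ay":0,"az":0,"dx":-2,"dy":20,"dz":0,"gripper":35},{"ax":0,"ay":0,"az":0,"dx":-4,"dy":35,"dz":0,"gripper":35},{"ax":0,"ay":0,"az":0,"dx":-4,"dy":40,"dz":0,"gripper":35},{"ax":0,"ay":0,"az":0,"dx":-5,"dy":40,"dz":0,"gripper":35},{"ax":0,"ay":0,"az":0,"dx":-5,"dy":40,"dz":0,"gripper":35},{"ax":0,"ay":0,"az":0,"dx":-5,"dy":40,"dz":0,"gripper":35}]' 
python3 -m inch '[{"ax":0,"ay":0,"az":0,"dx":-4,"dy":40,"dz":0,"gripper":35},{"ax":0,"ay":0,"az":0,"dx":-4,"dy":40,"dz":0,"gripper":35},{"ax":0,"ay":0,"az":0,"dx":-4,"dy":25,"dz":0,"gripper":35},{"ax":0,"ay":0,"az":0,"dx":0,"dy":15,"dz":0,"gripper":35},{"ax":0,"ay":0,"az":0,"dx":0,"dy":0,"dz":0,"gripper":35}]' 
python3 g.py 0.5466 .0143 .036 179.4
python3 - <<'E'
from h import *
for n in ['scene','wrist']:
    c=snap(n,n+'4.png')
E
```

```text
time: 18.4
position: [0.5344, -0.1035, 0.1998]
tool_rot: [0.009, 1.0, 0.001, -0.0]
ft_force: [0.4, 0.2, -2.1]
grip_width: 0.0457
time: 18.9
position: [0.5481, 0.0157, 0.1996]
tool_rot: [0.007, 1.0, 0.0, -0.001]
ft_force: [-0.2, -1.4, -2.0]
grip_width: 0.0459
t 18.9 pos [0.5481 0.0157 0.1996] F [-0.2 -1.4 -2. ] w 0.0459 q [-0.18  0.45  1.65  0.    1.04 -1.73]
rotvec tool [ 0.001 -0.001 -0.003]
shift in current tool mm [  1.3  -1.5 163.6]  in target tool [  1.5  -1.4 163.6]
```

View pics/scene4.png

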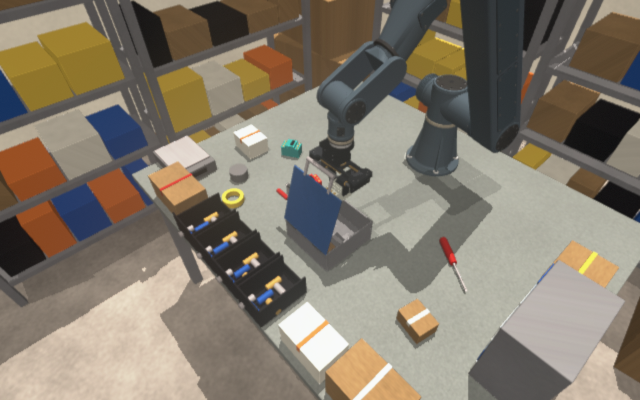

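View pics/wrist4.png

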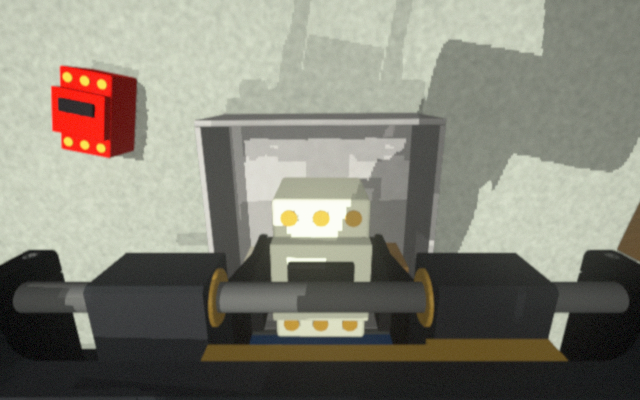

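The breaker (column 321) is centred over the open chest (walls at columns 200-440). I lower it.

```bash
python3 -m inch '[{"ax":0,"ay":0,"az":0,"dx":1.5,"dy":-1.5,"dz":20,"gripper":35},{"ax":0,"ay":0,"az":0,"dx":0,"dy":0,"dz":30,"gripper":35},{"ax":0,"ay":0,"az":0,"dx":0,"dy":0,"dz":30,"gripper":35},{"ax":0,"ay":0,"az":0,"dx":0,"dy":0,"dz":30,"gripper":35},{"ax":0,"ay":0,"az":0,"dx":0,"dy":0,"dz":25,"gripper":35},{"ax":0,"ay":0,"az":0,"dx":0,"dy":0,"dz":14,"gripper":35},{"ax":0,"ay":0,"az":0,"dx":0,"dy":0,"dz":6,"gripper":35},{"ax":0,"ay":0,"az":0,"dx":0,"dy":0,"dz":0,"gripper":35}]' 
python3 g.py 0.5466 .0143 .0348 179.4
python3 -m inch '[{"ax":0,"ay":0,"az":0,"dx":0,"dy":0,"dz":4,"gripper":35},{"ax":0,"ay":0,"az":0,"dx":0,"dy":0,"dz":2,"gripper":35},{"ax":0,"ay":0,"az":0,"dx":0,"dy":0,"dz":0,"gripper":35}]'
```

```text
time: 19.8
position: [0.5474, 0.0106, 0.0439]
tool_rot: [0.009, 1.0, 0.0, -0.001]
ft_force: [-0.4, -0.1, -0.8]
grip_width: 0.0455
t 19.8 pos [0.5474 0.0106 0.0439] F [-0.4 -0.1 -0.8] w 0.0455 q [-0.18  0.7   1.76 -0.    0.69 -1.74]
rotvec tool [ 0.    -0.001 -0.007]
shift in current tool mm [0.8 3.7 9.1]  in target tool [0.8 3.7 9.1]
time: 20.1
position: [0.5479, 0.0117, 0.039]
tool_rot: [0.008, 1.0, -0.0, 0.0]
ft_force: [-0.3, 0.0, -1.9]
grip_width: 0.0452
```

```bash
python3 -m inch '[{"ax":0,"ay":0,"az":0,"dx":0,"dy":0,"dz":2,"gripper":35},{"ax":0,"ay":0,"az":0,"dx":0,"dy":0,"dz":1,"gripper":35},{"ax":0,"ay":0,"az":0,"dx":0,"dy":0,"dz":0,"gripper":35}]'; python3 -m inch '[{"ax":0,"ay":0,"az":0,"dx":0,"dy":0,"dz":2,"gripper":35},{"ax":0,"ay":0,"az":0,"dx":0,"dy":0,"dz":0,"gripper":35}]'
```

```text
time: 20.4
position: [0.5476, 0.0119, 0.0356]
tool_rot: [0.008, 1.0, 0.0, -0.0]
ft_force: [0.2, 0.4, -2.0]
grip_width: 0.0457
time: 20.6
position: [0.5479, 0.0119, 0.0348]
tool_rot: [0.008, 1.0, -0.0, 0.0]
ft_force: [-1.3, 1.5, 6.7]
grip_width: 0.046
```

Contact with the floor (+7 N). I release slowly and rise.

```bash
python3 -m inch '[{"ax":0,"ay":0,"az":0,"dx":0,"dy":0,"dz":-0.5,"gripper":70},{"ax":0,"ay":0,"az":0,"dx":0,"dy":0,"dz":0,"gripper":75},{"ax":0,"ay":0,"az":0,"dx":0,"dy":0,"dz":0,"gripper":75},{"ax":0,"ay":0,"az":0,"dx":0,"dy":0,"dz":0,"gripper":75},{"ax":0,"ay":0,"az":0,"dx":0,"dy":0,"dz":0,"gripper":75},{"ax":0,"ay":0,"az":0,"dx":0,"dy":0,"dz":0,"gripper":75}]'; python3 -m inch '[{"ax":0,"ay":0,"az":0,"dx":0,"dy":0,"dz":-10,"gripper":75},{"ax":0,"ay":0,"az":0,"dx":0,"dy":0,"dz":-25,"gripper":75},{"ax":0,"ay":0,"az":0,"dx":0,"dy":0,"dz":-40,"gripper":75},{"ax":0,"ay":0,"az":0,"dx":0,"dy":0,"dz":-40,"gripper":75},{"ax":0,"ay":0,"az":0,"dx":0,"dy":0,"dz":-40,"gripper":50},{"ax":0,"ay":0,"az":0,"dx":0,"dy":-20,"dz":-10,"gripper":33},{"ax":0,"ay":0,"az":0,"dx":0,"dy":-40,"dz":0,"gripper":33},{"ax":0,"ay":0,"az":0,"dx":0,"dy":-45,"dz":0,"gripper":33}]'; python3 -m inch '[{"ax":0,"ay":0,"az":0,"dx":0,"dy":-45,"dz":0,"gripper":33},{"ax":0,"ay":0,"az":0,"dx":0,"dy":-45,"dz":0,"gripper":33},{"ax":0,"ay":0,"az":0,"dx":0,"dy":-45,"dz":0,"gripper":33},{"ax":0,"ay":0,"az":0.13,"dx":0,"dy":0,"dz":0,"gripper":33},{"ax":0,"ay":0,"az":0.13,"dx":0,"dy":0,"dz":0,"gripper":33},{"ax":0,"ay":0,"az":0.13,"dx":0,"dy":0,"dz":0,"gripper":33},{"ax":0,"ay":0,"az":0.13,"dx":0,"dy":0,"dz":0,"gripper":33},{"ax":0,"ay":0,"az":0.13,"dx":0,"dy":0,"dz":0,"gripper":33}]'
python3 g.py 0.5466 -.19 .0348 89.4
python3 - <<'E'
from h import *
for n in ['scene','top']:
    c=snap(n,n+'5.png');np.savez('pics/'+n+'5.npz',**c)
i=cv2.imread('pics/top5.png')[130:270,240:400]
cv2.imwrite('pics/z5.png',cv2.resize(i,None,fx=4,fy=4,interpolation=cv2.INTER_CUBIC))
E
python3 k.py pics/top5.npz
```

```text
time: 21.2
position: [0.5476, 0.0118, 0.0339]
tool_rot: [0.008, 1.0, 0.0, -0.0]
ft_force: [-0.9, 0.0, 0.2]
grip_width: 0.065
time: 22.0
position: [0.5462, -0.0932, 0.2009]
tool_rot: [0.006, 1.0, -0.0, 0.001]
ft_force: [-0.4, -0.4, -0.4]
grip_width: 0.0408
time: 22.8
position: [0.5436, -0.2281, 0.1997]
tool_rot: [0.329, 0.944, -0.0, 0.0]
ft_force: [-0.6, -0.3, -0.2]
grip_width: 0.0286
t 22.8 pos [ 0.5436 -0.2281  0.1997] F [-0.6 -0.3 -0.2] w 0.0286 q [-0.59  0.51  1.55  0.    1.09 -1.49]
rotvec tool [0.   0.   0.91]
shift in current tool mm [ 21.3  31.7 164.9]  in target tool [ 38.1   2.6 164.9]
74 [ 0.6518 -0.1354  0.1462] [ 0.6467 -0.1579  0.1406] [ 0.6586 -0.1097  0.1521]
lid pts 336
angle 1.2763313347777778 [-0.30328191  0.72190134]
```

View pics/z5.png

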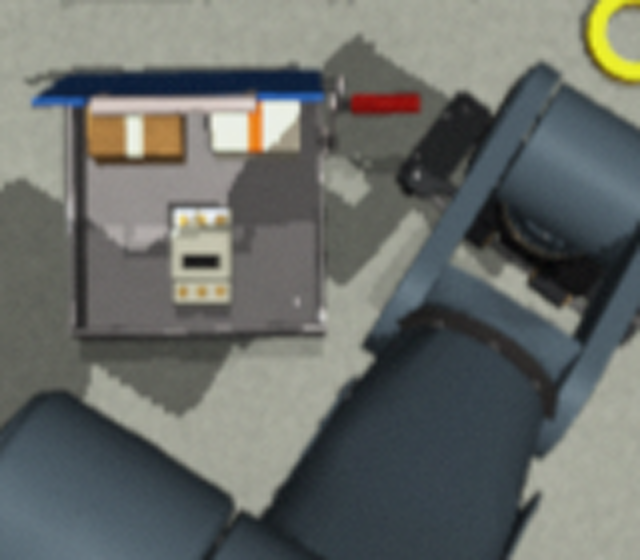

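The breaker stands in the chest in front of the cartons (zoomed view (200, 255)). The stay is still locked and the knob is at x 0.652. Back to the knob.

```bash
python3 -m inch '[{"ax":0,"ay":0,"az":0.13,"dx":0,"dy":0,"dz":0,"gripper":33},{"ax":0,"ay":0,"az":0.13,"dx":0,"dy":0,"dz":0,"gripper":33},{"ax":0,"ay":0,"az":0.13,"dx":0,"dy":0,"dz":0,"gripper":33},{"ax":0,"ay":0,"az":0.13,"dx":0,"dy":0,"dz":0,"gripper":33},{"ax":0,"ay":0,"az":0.13,"dx":0,"dy":0,"dz":0,"gripper":33},{"ax":0,"ay":0,"az":0.13,"dx":0,"dy":0,"dz":0,"gripper":33},{"ax":0,"ay":0,"az":0.13,"dx":0,"dy":0,"dz":0,"gripper":33}]'; python3 -m inch '[{"ax":0,"ay":0.131,"az":0,"dx":0,"dy":0,"dz":0,"gripper":33},{"ax":0,"ay":0.131,"az":0,"dx":0,"dy":0,"dz":0,"gripper":33},{"ax":0,"ay":0.131,"az":0,"dx":0,"dy":0,"dz":0,"gripper":33},{"ax":0,"ay":0.131,"az":0,"dx":0,"dy":0,"dz":0,"gripper":33},{"ax":0,"ay":0.131,"az":0,"dx":0,"dy":0,"dz":0,"gripper":33},{"ax":0,"ay":0.131,"az":0,"dx":0,"dy":0,"dz":0,"gripper":33},{"ax":0,"ay":0,"az":0,"dx":0,"dy":0,"dz":0,"gripper":33}]'; python3 g.py 0.654 -.190 .19 89.4 45
```

```text
time: 23.6
position: [0.5437, -0.228, 0.1995]
tool_rot: [0.71, 0.705, -0.0, 0.0]
ft_force: [0.7, 0.7, -0.0]
grip_width: 0.0289
time: 24.3
position: [0.5428, -0.2305, 0.1961]
tool_rot: [0.655, 0.65, 0.272, -0.271]
ft_force: [0.2, -0.2, -0.9]
grip_width: 0.0287
t 24.3 pos [ 0.5428 -0.2305  0.1961] F [ 0.2 -0.2 -0.9] w 0.0287 q [-0.85  0.76  1.31  0.5   1.7  -0.94]
rotvec tool [-0.004 -0.003  0.001]
shift in current tool mm [ 24.9 110.9  33.4]  in target tool [ 25.2 110.7  33.8]
```

```bash
python3 -m inch '[{"ax":0,"ay":0,"az":0,"dx":5,"dy":22,"dz":7,"gripper":33},{"ax":0,"ay":0,"az":0,"dx":5,"dy":22,"dz":7,"gripper":33},{"ax":0,"ay":0,"az":0,"dx":5,"dy":22,"dz":7,"gripper":33},{"ax":0,"ay":0,"az":0,"dx":5,"dy":22,"dz":7,"gripper":33},{"ax":0,"ay":0,"az":0,"dx":5,"dy":23,"dz":5,"gripper":33},{"ax":0,"ay":0,"az":0,"dx":0,"dy":0,"dz":0,"gripper":33}]'; python3 g.py 0.654 -.1287 .127 89.4 45; python3 - <<'E'
from h import *
c=snap('wrist','w8.png')
E
```

```text
time: 24.9
position: [0.6573, -0.185, 0.1945]
tool_rot: [0.653, 0.654, 0.271, -0.268]
ft_force: [-0.6, 0.2, 0.5]
grip_width: 0.0284
t 24.9 pos [ 0.6573 -0.185   0.1945] F [-0.6  0.2  0.5] w 0.0284 q [-0.69  0.85  1.11  0.58  1.72 -0.77]
rotvec tool [-0.004  0.003  0.011]
shift in current tool mm [-7.7 -3.6 87.5]  in target tool [-8.  -3.9 87.5]
```

View pics/w8.png

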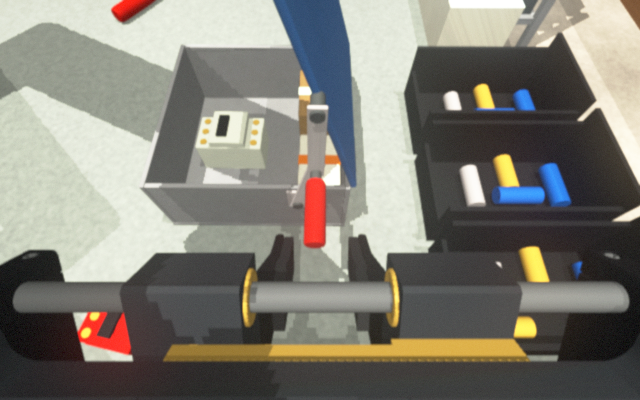

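```bash
python3 -m inch '[{"ax":0,"ay":0,"az":0,"dx":-4,"dy":-2,"dz":20,"gripper":33},{"ax":0,"ay":0,"az":0,"dx":-4,"dy":-2,"dz":25,"gripper":33},{"ax":0,"ay":0,"az":0,"dx":0,"dy":0,"dz":22,"gripper":33},{"ax":0,"ay":0,"az":0,"dx":0,"dy":0,"dz":14,"gripper":33},{"ax":0,"ay":0,"az":0,"dx":0,"dy":0,"dz":4,"gripper":33},{"ax":0,"ay":0,"az":0,"dx":0,"dy":0,"dz":0,"gripper":33}]'; python3 g.py 0.654 -.1287 .127 89.4 45; python3 - <<'E'
from h import *
c=snap('wrist','w9.png')
E
```

```text
time: 25.55
position: [0.6511, -0.133, 0.128]
tool_rot: [0.655, 0.652, 0.271, -0.27]
ft_force: [0.2, 0.9, 1.0]
grip_width: 0.0286
t 25.55 pos [ 0.6511 -0.133   0.128 ] F [0.2 0.9 1. ] w 0.0286 q [-0.64  0.89  1.24  0.6   1.56 -0.82]
rotvec tool [-0.004 -0.     0.004]
shift in current tool mm [2.3 2.9 3.8]  in target tool [2.3 2.8 3.8]
```

View pics/w9.png

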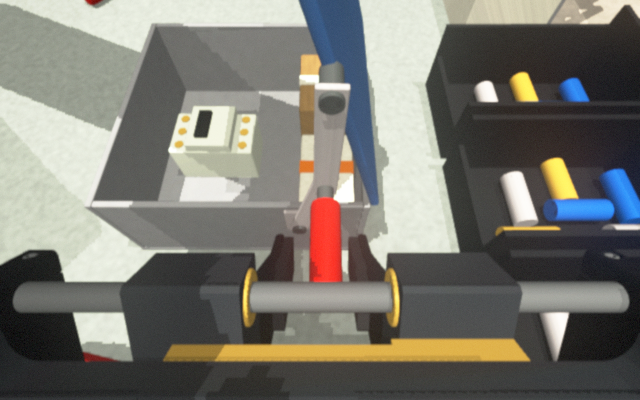

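```bash
python3 -m inch '[{"ax":0,"ay":0,"az":0,"dx":0,"dy":-4,"dz":3,"gripper":33},{"ax":0,"ay":0,"az":0,"dx":0,"dy":-4,"dz":0,"gripper":33},{"ax":0,"ay":0,"az":0,"dx":0,"dy":-4,"dz":0,"gripper":33},{"ax":0,"ay":0,"az":0,"dx":0,"dy":-4,"dz":0,"gripper":33},{"ax":0,"ay":0,"az":0,"dx":0,"dy":-4,"dz":0,"gripper":33}]';python3 -m inch '[{"ax":0,"ay":0,"az":0,"dx":0,"dy":-4,"dz":0,"gripper":33},{"ax":0,"ay":0,"az":0,"dx":0,"dy":-4,"dz":0,"gripper":33},{"ax":0,"ay":0,"az":0,"dx":0,"dy":-3,"dz":0,"gripper":33},{"ax":0,"ay":0,"az":0,"dx":0,"dy":0,"dz":0,"gripper":33}]'; python3 - <<'E'
from h import *
c=snap('wrist','w10.png')
E
```

```text
time: 26.1
position: [0.6313, -0.1315, 0.126]
tool_rot: [0.655, 0.652, 0.272, -0.269]
ft_force: [1.5, 0.4, 1.8]
grip_width: 0.0289
time: 26.5
position: [0.6195, -0.1309, 0.1254]
tool_rot: [0.655, 0.651, 0.271, -0.271]
ft_force: [1.5, -0.1, 0.7]
grip_width: 0.0288
```

View pics/w10.png

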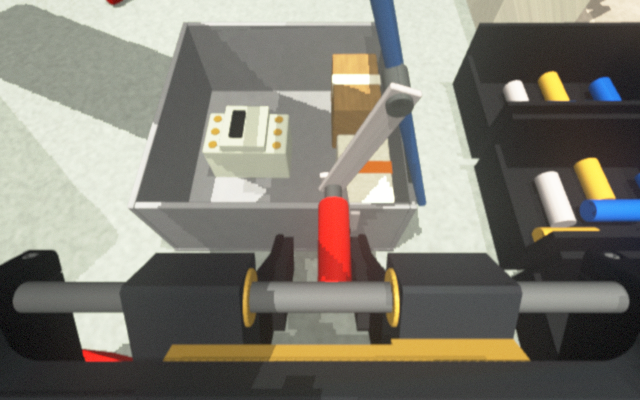

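The knee is broken: the link is skewed and the lid is still up. I withdraw and go to the handle.

```bash
python3 -m inch '[{"ax":0,"ay":0,"az":0,"dx":0,"dy":5,"dz":0,"gripper":33},{"ax":0,"ay":0,"az":0,"dx":0,"dy":0,"dz":-15,"gripper":33},{"ax":0,"ay":0,"az":0,"dx":0,"dy":0,"dz":-30,"gripper":33},{"ax":0,"ay":0,"az":0,"dx":0,"dy":0,"dz":-40,"gripper":33},{"ax":0,"ay":0,"az":0,"dx":20,"dy":-20,"dz":-40,"gripper":45},{"ax":0,"ay":0,"az":0,"dx":40,"dy":0,"dz":-20,"gripper":45},{"ax":0,"ay":0,"az":0,"dx":45,"dy":0,"dz":-20,"gripper":45},{"ax":0,"ay":0,"az":0,"dx":45,"dy":0,"dz":-20,"gripper":45}]'; python3 -m inch '[{"ax":0,"ay":-0.131,"az":0,"dx":0,"dy":0,"dz":0,"gripper":45},{"ax":0,"ay":-0.131,"az":0,"dx":0,"dy":0,"dz":0,"gripper":45},{"ax":0,"ay":-0.131,"az":0,"dx":0,"dy":0,"dz":0,"gripper":45},{"ax":0,"ay":-0.131,"az":0,"dx":0,"dy":0,"dz":0,"gripper":45},{"ax":0,"ay":-0.131,"az":0,"dx":0,"dy":0,"dz":0,"gripper":45},{"ax":0,"ay":-0.131,"az":0,"dx":0,"dy":0,"dz":0,"gripper":45},{"ax":0,"ay":0,"az":0,"dx":0,"dy":0,"dz":0,"gripper":45}]';python3 - <<'E'
from h import *
for n in ['scene','top']:
    c=snap(n,n+'6.png');np.savez('pics/'+n+'6.npz',**c)
    P=cloud(c); ok=c['depth']>.1
    m=ok&(abs(P[...,1]-.014)<.042)&(P[...,2]>.31)&(P[...,2]<.36)&(P[...,0]>.56)&(P[...,0]<.68)
    p=P[m]; print(len(p), np.median(p,0).round(4),p.min(0).round(3),p.max(0).round(3))
E
python3 k.py pics/top6.npz; python3 k.py pics/scene6.npz; python3 g.py .613 .012 .36 89.4
```

```text
time: 27.35
position: [0.6046, -0.1562, 0.3646]
tool_rot: [0.655, 0.651, 0.271, -0.27]
ft_force: [1.1, 0.1, -0.2]
grip_width: 0.0389
time: 28.05
position: [0.6051, -0.1524, 0.3644]
tool_rot: [0.707, 0.707, 0.0, 0.001]
ft_force: [-0.2, 0.6, -0.1]
grip_width: 0.0392
112 [0.6095 0.0158 0.3297] [ 0.601 -0.028  0.32 ] [0.614 0.055 0.335]
151 [0.6064 0.0113 0.3295] [ 0.601 -0.028  0.322] [0.613 0.056 0.335]
27 [ 0.6231 -0.1179  0.1474] [ 0.6194 -0.127   0.1438] [ 0.6292 -0.1089  0.1541]
lid pts 631
angle 1.2232976851933484 [-0.36219642  0.72656018]
22 [ 0.6282 -0.1444  0.1474] [ 0.6224 -0.1556  0.1438] [ 0.632  -0.1288  0.15  ]
lid pts 1843
angle 1.2304475108266288 [-0.35412939  0.72378576]
t 28.15 pos [ 0.6052 -0.1553  0.363 ] F [ 0.3 -0.8 -0.6] w 0.0389 q [-0.43  0.41  1.24  0.    1.49 -0.43]
rotvec tool [-0.    -0.001  0.006]
shift in current tool mm [167.3   7.2   3.3]  in target tool [167.3   6.1   3. ]
```

View pics/top6.png

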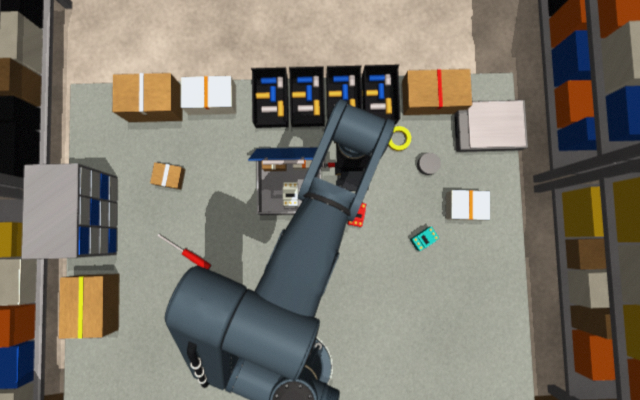

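```bash
python3 -m inch '[{"ax":0,"ay":0,"az":0,"dx":20,"dy":0,"dz":0,"gripper":45},{"ax":0,"ay":0,"az":0,"dx":38,"dy":0,"dz":0,"gripper":45},{"ax":0,"ay":0,"az":0,"dx":40,"dy":0,"dz":0,"gripper":45},{"ax":0,"ay":0,"az":0,"dx":40,"dy":0,"dz":0,"gripper":45},{"ax":0,"ay":0,"az":0,"dx":25,"dy":1,"dz":0,"gripper":45},{"ax":0,"ay":0,"az":0.005,"dx":4,"dy":0,"dz":0,"gripper":45},{"ax":0,"ay":0,"az":0,"dx":0,"dy":0,"dz":0,"gripper":45}]';python3 g.py .607 .012 .308 89.4;python3 - <<'E'
from h import *
c=snap('wrist','w11.png')
E
```

```text
time: 28.85
position: [0.607, 0.0113, 0.362]
tool_rot: [0.711, 0.704, -0.0, -0.001]
ft_force: [-0.1, -0.2, 0.1]
grip_width: 0.0393
t 28.85 pos [0.607  0.0113 0.362 ] F [-0.1 -0.2  0.1] w 0.0393 q [-0.17  0.38  1.29  0.    1.47 -0.16]
rotvec tool [-0.001 -0.     0.   ]
shift in current tool mm [ 0.7  0.  54. ]  in target tool [ 0.7 -0.  54. ]
```

View pics/w11.png

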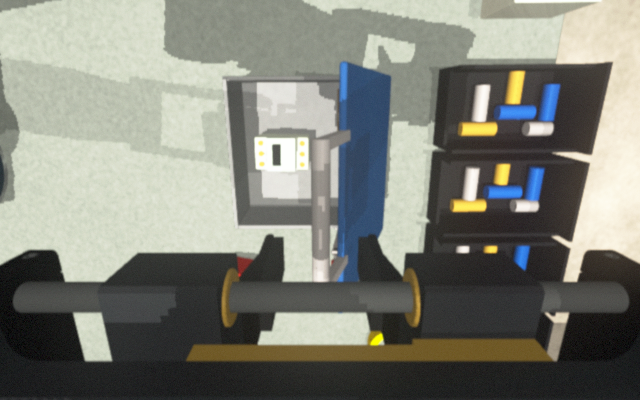

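The bar (column 321) is centred between the fingers. I descend, pinch, then lower along the arc.

```bash
python3 -m inch '[{"ax":0,"ay":0,"az":0,"dx":0,"dy":0,"dz":20,"gripper":45},{"ax":0,"ay":0,"az":0,"dx":0,"dy":0,"dz":20,"gripper":45},{"ax":0,"ay":0,"az":0,"dx":0,"dy":0,"dz":12,"gripper":45},{"ax":0,"ay":0,"az":0,"dx":0,"dy":0,"dz":0,"gripper":45}]';python3 -m inch '[{"ax":0,"ay":0,"az":0,"dx":0,"dy":0,"dz":0,"gripper":10},{"ax":0,"ay":0,"az":0,"dx":0,"dy":0,"dz":0,"gripper":0},{"ax":0,"ay":0,"az":0,"dx":0,"dy":0,"dz":0,"gripper":0},{"ax":0,"ay":0,"az":0,"dx":0,"dy":0,"dz":0,"gripper":0},{"ax":0,"ay":0,"az":0,"dx":0,"dy":0,"dz":0,"gripper":0},{"ax":0,"ay":0,"az":0,"dx":0,"dy":0,"dz":0,"gripper":0}]' 25
python3 -c "
import numpy as np
a=np.r_[1.245,1.22,np.arange(1.17,-0.01,-.06),0];x=-248*np.cos(a);z=248*np.sin(a)+4*np.cos(a)
for i in range(len(a)-1):print(round(a[i+1],2),round(x[i+1]-x[i],1),round(-(z[i+1]-z[i]),1), round(686.5+x[i+1]),round(90+z[i+1]))"
```

```text
time: 29.3
position: [0.6059, 0.0101, 0.3082]
tool_rot: [0.711, 0.703, -0.001, -0.002]
ft_force: [0.4, 0.1, -0.1]
grip_width: 0.0391
time: 29.9
position: [0.6071, 0.0113, 0.3111]
tool_rot: [0.711, 0.704, 0.0, 0.0]
ft_force: [0.5, -0.3, 2.9]
grip_width: 0.0111
1.22 -5.8 2.0 601 324
1.17 -11.5 4.4 590 320
1.11 -13.5 6.0 576 314
1.05 -13.1 6.8 563 307
0.99 -12.7 7.6 550 300
0.93 -12.2 8.3 538 291
0.87 -11.7 9.1 527 282
0.81 -11.1 9.8 516 272
0.75 -10.5 10.4 505 262
0.69 -9.8 11.0 495 251
0.63 -9.1 11.6 486 239
0.57 -8.4 12.1 478 227
0.51 -7.6 12.6 470 215
0.45 -6.9 13.1 463 201
0.39 -6.1 13.5 457 188
0.33 -5.2 13.8 452 174
0.27 -4.4 14.1 447 160
0.21 -3.5 14.4 444 146
0.15 -2.7 14.6 441 131
0.09 -1.8 14.7 440 116
0.03 -0.9 14.8 439 101
0.0 -0.1 7.4 438 94
```

```bash
python3 -m inch '[{"ax":0,"ay":0,"az":0,"dx":0,"dy":-5.8,"dz":2,"gripper":0},{"ax":0,"ay":0,"az":0,"dx":0,"dy":-11.5,"dz":4.4,"gripper":0},{"ax":0,"ay":0,"az":0,"dx":0,"dy":-13.5,"dz":6,"gripper":0},{"ax":0,"ay":0,"az":0,"dx":0,"dy":-13.1,"dz":6.8,"gripper":0},{"ax":0,"ay":0,"az":0,"dx":0,"dy":-12.7,"dz":7.6,"gripper":0},{"ax":0,"ay":0,"az":0,"dx":0,"dy":0,"dz":0,"gripper":0}]' 30; python3 g.py .550 .012 .285 89.4
```

```text
time: 30.5
position: [0.5482, 0.012, 0.2823]
tool_rot: [0.711, 0.704, -0.001, -0.001]
ft_force: [-1.3, -0.5, -4.7]
grip_width: 0.011
t 30.5 pos [0.5482 0.012  0.2823] F [-1.3 -0.5 -4.7] w 0.011 q [-0.18  0.36  1.55 -0.    1.24 -0.17]
rotvec tool [-0.003 -0.     0.001]
shift in current tool mm [-0.   1.8 -2.7]  in target tool [-0.   1.8 -2.7]
```

Forces are low and it follows the arc. I carry on.

```bash
python3 -m inch '[{"ax":0,"ay":0,"az":0,"dx":0,"dy":-11,"dz":8,"gripper":0},{"ax":0,"ay":0,"az":0,"dx":0,"dy":-11.7,"dz":9.1,"gripper":0},{"ax":0,"ay":0,"az":0,"dx":0,"dy":-11.1,"dz":9.8,"gripper":0},{"ax":0,"ay":0,"az":0,"dx":0,"dy":-10.5,"dz":10.4,"gripper":0},{"ax":0,"ay":0,"az":0,"dx":0,"dy":-9.8,"dz":11,"gripper":0},{"ax":0,"ay":0,"az":0,"dx":0,"dy":-9.1,"dz":11.6,"gripper":0},{"ax":0,"ay":0,"az":0,"dx":0,"dy":0,"dz":0,"gripper":0}]' ; python3 g.py .486 .012 .224 89.4
```

```text
time: 31.2
position: [0.4868, 0.0127, 0.2226]
tool_rot: [0.711, 0.703, -0.0, -0.001]
ft_force: [2.5, 0.8, -5.9]
grip_width: 0.0108
t 31.2 pos [0.4868 0.0127 0.2226] F [ 2.5  0.8 -5.9] w 0.0108 q [-0.2   0.34  1.77  0.    1.03 -0.19]
rotvec tool [-0.001 -0.001  0.   ]
shift in current tool mm [-0.7 -0.8 -1.4]  in target tool [-0.7 -0.8 -1.4]
```

```bash
python3 -m inch '[{"ax":0,"ay":0,"az":0,"dx":0,"dy":-8.8,"dz":12,"gripper":0},{"ax":0,"ay":0,"az":0,"dx":0,"dy":-7.6,"dz":12.6,"gripper":0},{"ax":0,"ay":0,"az":0,"dx":0,"dy":-6.9,"dz":13,"gripper":0},{"ax":0,"ay":0,"az":0,"dx":0,"dy":-6.1,"dz":13.5,"gripper":0},{"ax":0,"ay":0,"az":0,"dx":0,"dy":-5.2,"dz":13.8,"gripper":0},{"ax":0,"ay":0,"az":0,"dx":0,"dy":-4.4,"dz":14,"gripper":0},{"ax":0,"ay":0,"az":0,"dx":0,"dy":0,"dz":0,"gripper":0}]' ; python3 g.py .447 .012 .144 89.4
```

```text
time: 31.9
position: [0.4484, 0.0132, 0.144]
tool_rot: [0.711, 0.703, -0.0, -0.001]
ft_force: [1.3, 2.1, -4.3]
grip_width: 0.0108
t 31.9 pos [0.4484 0.0132 0.144 ] F [ 1.3  2.1 -4.3] w 0.0108 q [-0.22  0.43  1.94  0.    0.77 -0.21]
rotvec tool [-0.001 -0.001 -0.   ]
shift in current tool mm [-1.3 -1.4 -0. ]  in target tool [-1.3 -1.4 -0. ]
```

```bash
python3 -m inch '[{"ax":0,"ay":0,"az":0,"dx":0,"dy":-4,"dz":14,"gripper":0},{"ax":0,"ay":0,"az":0,"dx":0,"dy":-3,"dz":14,"gripper":0},{"ax":0,"ay":0,"az":0,"dx":0,"dy":-2,"dz":12,"gripper":0},{"ax":0,"ay":0,"az":0,"dx":0,"dy":-1,"dz":9,"gripper":0},{"ax":0,"ay":0,"az":0,"dx":0,"dy":-0.5,"dz":6,"gripper":0},{"ax":0,"ay":0,"az":0,"dx":0,"dy":0,"dz":4,"gripper":0},{"ax":0,"ay":0,"az":0,"dx":0,"dy":0,"dz":0,"gripper":0}]' ; python3 -m inch '[{"ax":0,"ay":0,"az":0,"dx":0,"dy":0,"dz":4,"gripper":0},{"ax":0,"ay":0,"az":0,"dx":0,"dy":0,"dz":0,"gripper":0}]'; python3 g.py .4385 .012 .078 89.4
```

```text
time: 32.6
position: [0.4388, 0.0133, 0.0857]
tool_rot: [0.711, 0.703, 0.0, 0.0]
ft_force: [2.5, 4.8, -4.5]
grip_width: 0.011
time: 32.8
position: [0.4386, 0.0133, 0.0818]
tool_rot: [0.711, 0.703, 0.0, 0.0]
ft_force: [2.8, 5.2, -4.6]
grip_width: 0.0113
t 32.8 pos [0.4386 0.0133 0.0818] F [ 2.8  5.2 -4.6] w 0.0113 q [-0.23  0.54  2.02  0.    0.58 -0.22]
rotvec tool [ 0.001 -0.     0.   ]
shift in current tool mm [-1.3 -0.1  3.8]  in target tool [-1.3 -0.1  3.8]
```

```bash
python3 -m inch '[{"ax":0,"ay":0,"az":0,"dx":0,"dy":0,"dz":3,"gripper":0},{"ax":0,"ay":0,"az":0,"dx":0,"dy":0,"dz":1,"gripper":0},{"ax":0,"ay":0,"az":0,"dx":0,"dy":0,"dz":0,"gripper":0}]' ; python3 -m inch '[{"ax":0,"ay":0,"az":0,"dx":0,"dy":0,"dz":2,"gripper":0},{"ax":0,"ay":0,"az":0,"dx":0,"dy":0,"dz":1,"gripper":0},{"ax":0,"ay":0,"az":0,"dx":0,"dy":0,"dz":0,"gripper":0}]'
```

```text
time: 33.1
position: [0.4387, 0.0132, 0.0791]
tool_rot: [0.711, 0.704, 0.001, 0.001]
ft_force: [0.3, 4.7, 10.0]
grip_width: 0.011
time: 33.4
position: [0.4386, 0.0132, 0.0786]
tool_rot: [0.711, 0.704, 0.001, 0.001]
ft_force: [-4.9, 5.4, 39.1]
grip_width: 0.011
```

The lid is down on its seat (the tool pushes back). I relax, open and rise.

```bash
python3 -m inch '[{"ax":0,"ay":0,"az":0,"dx":0,"dy":0,"dz":-2.5,"gripper":0},{"ax":0,"ay":0,"az":0,"dx":0,"dy":0,"dz":0,"gripper":45},{"ax":0,"ay":0,"az":0,"dx":0,"dy":0,"dz":0,"gripper":45},{"ax":0,"ay":0,"az":0,"dx":0,"dy":0,"dz":0,"gripper":45},{"ax":0,"ay":0,"az":0,"dx":0,"dy":0,"dz":0,"gripper":45},{"ax":0,"ay":0,"az":0,"dx":0,"dy":0,"dz":0,"gripper":45}]'; python3 -m inch '[{"ax":0,"ay":0,"az":0,"dx":0,"dy":0,"dz":-10,"gripper":45},{"ax":0,"ay":0,"az":0,"dx":0,"dy":0,"dz":-20,"gripper":45},{"ax":0,"ay":0,"az":0,"dx":0,"dy":0,"dz":-40,"gripper":45},{"ax":0,"ay":0,"az":0,"dx":0,"dy":0,"dz":-40,"gripper":45},{"ax":0,"ay":0,"az":0,"dx":-20,"dy":0,"dz":-40,"gripper":45},{"ax":0,"ay":0,"az":0,"dx":-40,"dy":0,"dz":-10,"gripper":45},{"ax":0,"ay":0,"az":0,"dx":-40,"dy":0,"dz":0,"gripper":45},{"ax":0,"ay":0,"az":0,"dx":-40,"dy":0,"dz":0,"gripper":45}]'; python3 -m inch '[{"ax":0,"ay":0,"az":0,"dx":-45,"dy":0,"dz":0,"gripper":45},{"ax":0,"ay":0,"az":0,"dx":-45,"dy":0,"dz":0,"gripper":45},{"ax":0,"ay":0,"az":0,"dx":-45,"dy":0,"dz":0,"gripper":45},{"ax":0,"ay":0,"az":0,"dx":-40,"dy":0,"dz":0,"gripper":45},{"ax":0,"ay":0,"az":0,"dx":0,"dy":0,"dz":0,"gripper":45}]'; python3 - <<'E'
from h import *
for n in ['scene','top']:
    c=snap(n,n+'7.png');np.savez('pics/'+n+'7.npz',**c)
    P=cloud(c); hsv=cv2.cvtColor(c['img'],cv2.COLOR_RGB2HSV);ok=c['depth']>.1
    m=ok&(abs(P[...,1]-.014)<.048)&(P[...,2]>.07)&(P[...,2]<.13)&(P[...,0]>.425)&(P[...,0]<.46)
    print('bar',m.sum(),np.median(P[m],0).round(4))
    b=ok&(hsv[...,0]>100)&(hsv[...,0]<128)&(hsv[...,1]>110)&(abs(P[...,1]-.014)<.09)&(P[...,0]>.49)&(P[...,0]<.68)&(P[...,2]<.15)
    print('lid z slope',b.sum(),np.polyfit(P[b][:,0],P[b][:,2],1),np.median(P[b][:,2]))
    red=ok&((hsv[...,0]<8)|(hsv[...,0]>172))&(hsv[...,1]>130)&(P[...,0]>.53)&(P[...,0]<.72)&(P[...,1]>-.175)&(P[...,1]<-.09)&(P[...,2]>.015)
    print('knob',red.sum(),np.median(P[red],0).round(4))
E
```

```text
time: 34.0
position: [0.4376, 0.0128, 0.0771]
tool_rot: [0.711, 0.704, -0.0, -0.0]
ft_force: [0.2, -0.7, -0.7]
grip_width: 0.0372
time: 34.8
position: [0.4363, -0.1283, 0.239]
tool_rot: [0.71, 0.704, 0.0, 0.001]
ft_force: [0.8, -0.2, 1.0]
grip_width: 0.0393
time: 35.3
position: [0.435, -0.3078, 0.2382]
tool_rot: [0.712, 0.702, -0.001, 0.002]
ft_force: [-0.5, 1.0, 0.9]
grip_width: 0.0391
bar 98 [0.4406 0.014  0.0985]
lid z slope 2468 [-0.00121344  0.09730502] 0.09663316239720188
knob 17 [ 0.5883 -0.1464  0.0364]
bar 127 [0.4397 0.0121 0.0991]
lid z slope 3490 [-0.00191071  0.09770359] 0.09660039117293928
knob 77 [ 0.5847 -0.133   0.0356]
```

View pics/top7.png

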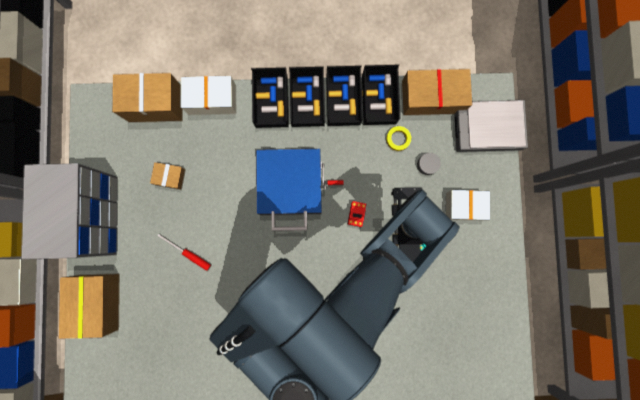

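View pics/scene7.png

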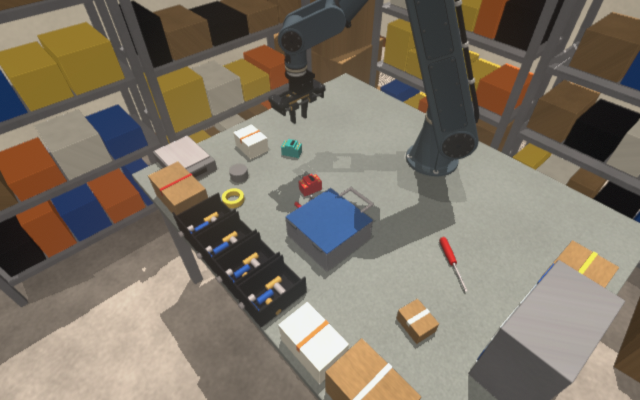

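The lid is flat (slope about 0.001-0.002 rad), the handle and knob are back at their starting positions, and the bystanders have not moved. The arm is clear, so I hand in.

```bash
python3 -c "
from rig import robot
print(robot.hand_in())"
```

```text
the job is handed in; nothing more can be done
None
```

I raised the lid by its handle to about 1.28 rad and pushed the knob through dead centre to the stop. The breaker then went down upright at about chest x = -40 mm, y = 0, and I let it go only after about 7 N of floor contact. I broke the knee by pulling the knob about 28 mm forward, then lowered the lid while holding it until it was shut. The job was handed in at about 35 s of the 72 s.

**Last checks before hand-in:**
- **Lid:** it was flat to within 0.002 rad, at 96.6 mm height; the handle was back at its starting place.
- **Stay:** the knob was back at its folded position, so the stay is folded.
- **Other things:** tape roll, junction box, cartons, screwdriver and the decoys looked unmoved in the pictures; I did not measure their positions. The stock cartons were last seen through the open lid.
- **Robot:** the arm was clear of everything.

**Not confirmed:**
- **Breaker after closing:** the closed lid hides it, so I last saw it standing upright while the lid was still up.
- **Joint angles:** these can't be read directly. I judged the stay locked because the knob was at x 0.652–0.656 (about 0.655 expected). Camera estimates of the lid angle were 1.28–1.29 rad when locked and about 1.23–1.24 rad after the knee was broken.
- **Pressing force:** seating the lid briefly pushed the wrist reading to 39 N, close to the 40 N limit for the arm or gripper body. This was through the fingers on the handle, and I backed off straight away.

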